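# Get the steel cup out of the soldering hearth and onto the tripod

## Robot

A 7-joint arm with a two-finger parallel gripper is mounted at the origin on the work surface. World frame = base frame: x ahead of the robot, y to its left, z up, the work surface at z = 0. Lengths are in mm, angles in rad, forces in N, time in s.
With the tool pointing down it reaches from about 350 to 900 mm from the base axis. Payload 7.2 kg.
Tool frame: the origin (TCP) lies midway between the tips of the shut fingers; the grasp point (between the pads) lies 19 mm behind it (env.grip_depth is the distance from the TCP to the grasp point, in mm); z points along the fingers, x is the direction in which the jaws open and shut, and the axes are right-handed (so a half turn about z gives the same grasp; the last joint's range is limited). The gripper opens to 85 mm and grips with 20 to 120 N. Pads are 22 mm wide; open, the fingers measure 114 mm over their backs; the gripper's body (76 mm by 85 mm) begins 54 mm behind the grasp point. The pads swing forward as they close: fully open they stand 13 mm farther back than shut.
Start: joints at [-1.378, 0.411, -0.013, 1.596, 0.006, 1.134, -0.082], TCP at [161.168, 603.866, 231.297] pointing down, gripper open.
Joint ranges: [-2.95, 2.95], [-0.29, 1.99], [-1.47, 1.44], [0.14, 2.54], [-1.03, 4.17], [0.13, 1.85], [-2.86, 2.86]. Speed limits (rad/s): [2.39, 2.39, 3.01, 3.01, 3.14, 3.14, 3.14].

## Interface

Orientations are given as a unit quaternion [x, y, z, w].
In Python, from bench import env, optics, workorder gives the robot as it stands.
- The arm moves only by the tool jog_arm, never from a script. Its arguments are lists of equal length, an entry for each row: "grip": the finger opening in m, from 0 to 0.0854; "translation": the shift along the world's x, y, z in m, a list of three; "twist": the turn, a rotation vector about the world's x, y, z in degrees, a list of three. In form: {"grip": [grip, ...], "translation": [[dx, dy, dz], ...], "twist": [[rx, ry, rz], ...]}. A call has 1 to 12 rows; each row is the pose to reach, as a shift and turn from the pose commanded when the call began; what a row does not reach only later rows make up. A row lasts 1/10 s, in which the tool goes at most 50 mm and 8.59 degrees, less where a joint would pass 70% of its speed; a pose out of reach is approached as far as the arm can. A call with a gripper value outside its range is refused whole. The fingers move at their own pace and stop on an object; the grip force is fixed at half the most. Time passes only in rows, so rows that repeat a pose let the fingers close. It gives the time, the measured TCP pose, the force and the opening at its end, in the units of the state.
- env.read_state(): the state, without advancing time (a new reading comes with each control period).
- optics.grab_frame(name): name is "side" or "top" or "wrist"; returns a dict with "image" (480x640x3 uint8, red, green, blue), "depth" (480x640 float32, mm along the optical axis (not along the pixel's ray), 0 where there is no reading), "mtx" (3x3 intrinsics, pixels), "D" ([k1, k2, p1, p2, k3] as OpenCV has them; the pictures are not rectified), "R" (3x3) and "t" (3): a world point X has camera coordinates R X + t. Camera axes: x right, y down, z forward; pixel columns grow to the right and rows downward; lengths in mm; the calibration is good to about 2 mm. A picture is of the moment at which its call begins.
- workorder.sign_off(): hands the job in, once; it reports no verdict.
The state is a dict: "clock": time; "joint_pos": joint angles; "joint_velocities": joint speeds; "joint_efforts": joint torques, N m; "tcp_pos": TCP position; "ee_rot": TCP orientation; "force": force on the tool from outside, world axes, zero at the start; "torque": the same for the moment, N m; "width": opening from 0.0 (shut) to 1.0 (fully open).
Only numpy, scipy, OpenCV 4.12 (cv2) and the standard library are available. Lean on these libraries where they do the work, as an engineer would, in place of code of your own. Each camera call takes 0.05 s, during which the arm holds its last target.

## Task

The square tin and the round pot stand in front of the steel cup in the soldering hearth: first move both of them into the flat side tray and let go, leaving the cup where it is, then set the cup upright in the middle of the tripod's plate. Only when the cup stands there, put the tin and the pot back upright in the hearth, each on the very spot where it stood at the start. Do not knock off the charcoal block and the brass weight that lie on the hearth's bricks.

Things in the scene. Friction and masses are not known exactly. Their poses are not given: they have to be found in the camera images.
- hearth: Fixed hearth: white tile 184 x 150 x 6 mm (x, y, z). Origin: centre of its underside, on the bench; z up, open front to -x. On it two terracotta bricks, x -18 to 72, |y| 37 to 67, tops at z 46 mm, and a sheet-metal back wall, x 74 to 80, top at z 56. On the tile stand the cup at about x 9, y 0, and before it the tin and the pot at x -58, y 33 and -33 (either way round), 14 mm apart. Place and yaw vary.
- tray: Flat open aluminium side tray, fixed to the bench: 190 mm along its x, 110 mm along its y, floor 4 mm thick, 4 mm walls, rim 12 mm above the bench. Origin at the centre of its underside, z up. Room for the tin and the pot next to each other along x. Place and yaw vary.
- tripod: Dark steel tripod, fixed to the bench, with a flat solid round plate of 100 mm diameter on top, upper face 60 mm above the bench; feet reach 63 mm from the axis. Origin on the bench below the plate's centre, z up. Place varies.
- tin: Loose closed square steel tin, about 0.2 kg: 52 x 52 mm (sides along its x and y), lid top at 52 mm (lid fixed on), in its centre an upright black cylindrical knob, 19 mm in diameter, from 52 to 80 mm. Origin at the centre of its underside, z up. Taken by the knob from above: its neighbours leave no room for fingers at the body.
- pot: Loose closed round white ceramic pot, about 0.2 kg: 52 mm in diameter, lid top at 52 mm (lid fixed on), in its centre an upright black cylindrical knob, 19 mm in diameter, from 52 to 80 mm. Origin at the centre of its underside, z up. Taken by the knob from above.
- cup: Loose open steel cup without a handle, between the hearth's bricks, about 0.12 kg: 54 mm in diameter at the foot, 56 at the rim, 44 high, 3 mm wall. Origin at the centre of its underside, z up. The bricks, 9 mm away, leave no room for fingers at its sides; with tin and pot gone there is room in front of it and 37 mm behind it (along the hearth's x).
- charcoal: Black charcoal block 45 x 24 x 15 mm lying loose on top of the hearth's +y brick. Leave it there. Origin at the centre of its underside, z up.
- weight: Small brass disc weight, 22 mm in diameter, 15 mm high, lying loose on top of the hearth's -y brick. Leave it there. Origin at the centre of its underside, z up.
Mind the look-alikes: they are no part of the job. What is shaped like the tripod but brown is not meant.

How it is judged:
By the outcome, as a careful person would: the job done as asked, in the order asked, and still so for the second after the job is handed in, with the robot touching nothing.
It also fails if it takes over 125 s, if anything falls off the work surface, if the arm or the gripper's body presses on something with over 40 N, if the wrist force passes 120 N, or if a joint passes its speed limit or range.

## Working session

There is one attempt and no reset: what is moved stays moved. The work goes in short steps, Python scripts to look and compute and a tool call to move; the robot and the scene stay as the last step left them, time stands still between calls to the robot, and variables do not carry over. Pictures are saved under pics/ and viewed, and the job is handed in when it is done.

Besides the shell and the picture viewer there is one more tool, called after "Request:" by a JSON object that holds its "name" and its "arguments". jog_arm: Moves the arm, as the interface text tells. Its arguments: {"type":"object","properties":{"grip":{"type":"array"},"translation":{"type":"array"},"twist":{"type":"array"}},"required":["grip","translation","twist"]}

```bash
mkdir -p pics; ls; python3 - <<'E'
from bench import env, optics, workorder
import cv2,pickle
print(env.read_state(), env.grip_depth)
for n in("side","top","wrist"):
    f=optics.grab_frame(n); cv2.imwrite(f"pics/{n}0.png",f["image"][:,:,::-1]); pickle.dump(f,open(f"pics/{n}0.pkl","wb"))
    print(n,f["mtx"],f["D"],f["R"],f["t"])
E
```

```text
pics
{'clock': 0.0, 'joint_pos': array([-1.37817647,  0.41191936, -0.01272937,  1.5970642 ,  0.00558432,
        1.13433909, -0.08221137]), 'joint_velocities': array([ 5.48945479e-04, -1.81639822e-03,  9.57878853e-04, -2.07342127e-05,
       -6.85671200e-04,  1.53473478e-03,  5.57998260e-04]), 'joint_efforts': array([ 4.42480941e-04, -6.00630283e+01,  6.82694279e-01, -2.99411255e+01,
        1.39202020e-02,  1.10797767e-02,  5.79259094e-06]), 'tcp_pos': array([161.06328772, 603.34959765, 230.43262705]), 'ee_rot': array([ 7.93047914e-01,  6.09158672e-01, -6.40423511e-04,  5.54807948e-04]), 'force': array([ 0.05294474, -0.228957  ,  0.6399579 ]), 'torque': array([0.05435926, 0.08754386, 0.02225234]), 'width': 0.9979288759423903} 18.700000000000003
side [[598.5614971    0.         312.95906435]
 [  0.         598.5614971  234.06147938]
 [  0.           0.           1.        ]] [-0.00077705  0.          0.          0.          0.        ] [[-0.98462937 -0.17379603 -0.01731912]
 [-0.11030751  0.69567613 -0.70983588]
 [ 0.13541515 -0.69701483 -0.70415415]] [ 477.58076912  118.99482927 1143.93344033]
top [[566.43216197   0.         315.10012919]
 [  0.         566.43216197 235.54507649]
 [  0.           0.           1.        ]] [-0.15668711  0.          0.          0.          0.        ] [[ 0.01058208 -0.99965773  0.02392575]
 [-0.9905386  -0.01375357 -0.13654344]
 [ 0.13682577 -0.02225446 -0.99034511]] [ -70.52110748  472.37036292 1179.99961715]
wrist [[352.84859982   0.         318.25747845]
 [  0.         352.84859982 237.29886093]
 [  0.           0.           1.        ]] [-0.0542092  0.         0.         0.         0.       ] [[ 0.25821802  0.96608577 -0.00131538]
 [ 0.91388844 -0.24382463  0.32458816]
 [ 0.31325928 -0.08501662 -0.94585453]] [-624.08923426  -42.26036803  380.42218326]
```

View pics/side0.png

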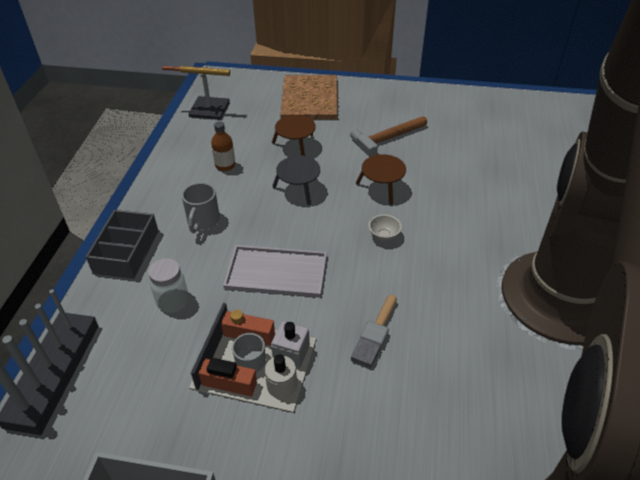

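View pics/top0.png

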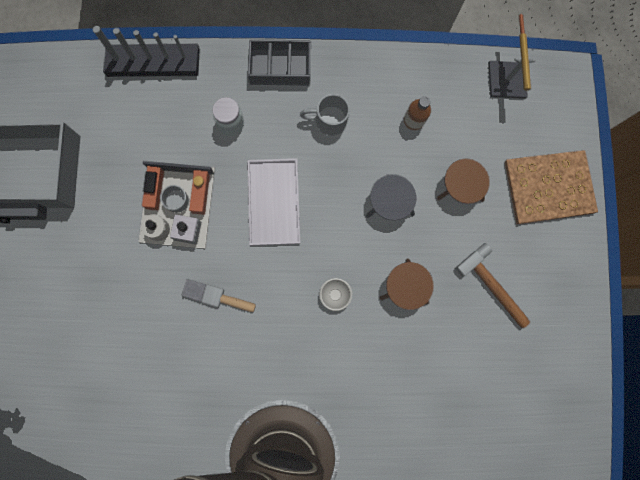

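View pics/wrist0.png

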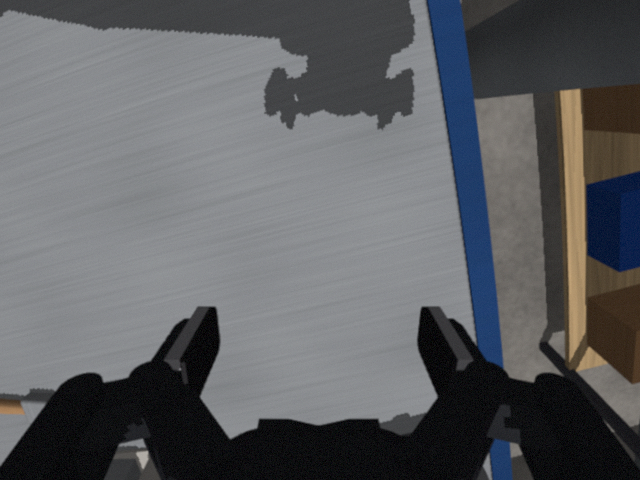

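The top view shows the hearth around (178,205), with the pot knob near (153,228), tin knob near (184,230) and cup near (174,199). The tray is at (273,202). Three things could be the tripod: dark (393,199), brown (466,181) and brown (410,287). Only the dark one fits the description. Pot look-alikes are the white jar (226,112) and white bowl (336,295). Cup look-alike is the mug with a handle (331,115). None of those stand in the hearth. Next, a close crop.

```bash
cat > h.py <<'E'
import numpy as np,cv2,pickle
def cloud(f):
    K,D=f["mtx"],f["D"]
    v,u=np.mgrid[0:480,0:640]
    p=cv2.undistortPoints(np.stack([u,v],-1).reshape(-1,1,2).astype(np.float64),K,D).reshape(480,640,2)
    d=f["depth"].astype(float)
    c=np.stack([p[...,0]*d,p[...,1]*d,d],-1)
    return (c-f["t"])@f["R"], d>0
def pix2plane(f,uv,z):
    p=cv2.undistortPoints(np.array(uv,float).reshape(-1,1,2),f["mtx"],f["D"]).reshape(-1,2)
    r=np.c_[p,np.ones(len(p))]@f["R"]; o=-f["R"].T@f["t"]
    return o+r*((z-o[2])/r[:,2])[:,None]
def proj(f,X):
    return cv2.projectPoints(np.array(X,float).reshape(-1,1,3),cv2.Rodrigues(f["R"])[0],f["t"],f["mtx"],f["D"])[0].reshape(-1,2)
def crop(f,u0,v0,u1,v1,s,name):
    cv2.imwrite(name,cv2.resize(f["image"][v0:v1,u0:u1,::-1],None,fx=s,fy=s,interpolation=cv2.INTER_CUBIC))
E
python3 - <<'E'
from h import *
f=pickle.load(open("pics/top0.pkl","rb"))
crop(f,130,150,310,260,4,"pics/c1.png")
s=pickle.load(open("pics/side0.pkl","rb"))
crop(s,180,290,330,410,5,"pics/c2.png")
P,m=cloud(f)
for uv in [(153,227),(184,230),(174,201),(273,202),(393,199),(145,245),(210,245),(152,180)]:
    print(uv,P[uv[1],uv[0]].round(1),f["depth"][uv[1],uv[0]])
E
```

```text
(153, 227) [480.4 273.8  77.2] 1163.1863
(184, 230) [475.6 209.1  72.6] 1168.5023
(174, 201) [ 307.2  -37.7 1234.8] 0.0
(273, 202) [ 5.516e+02  2.870e+01 -1.000e-01] 1254.9003
(393, 199) [ 551.  -229.7   56.4] 1204.6617
(145, 245) [451.6 311.   -1.2] 1236.0986
(210, 245) [4.536e+02 1.653e+02 3.000e-01] 1238.1246
(152, 180) [584.8 286.5  59.3] 1194.9012
```

View pics/c1.png

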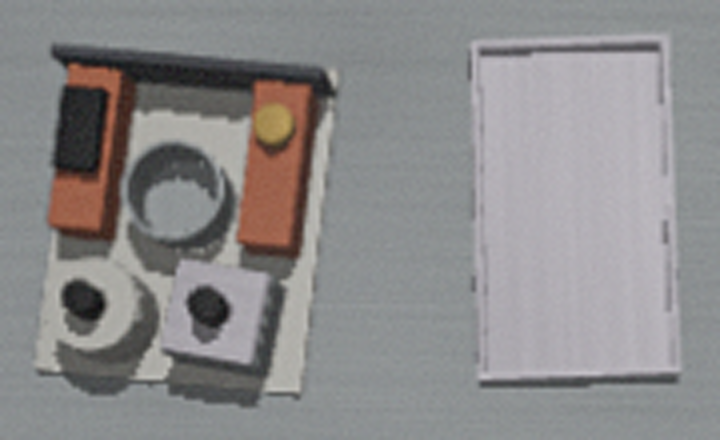

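View pics/c2.png

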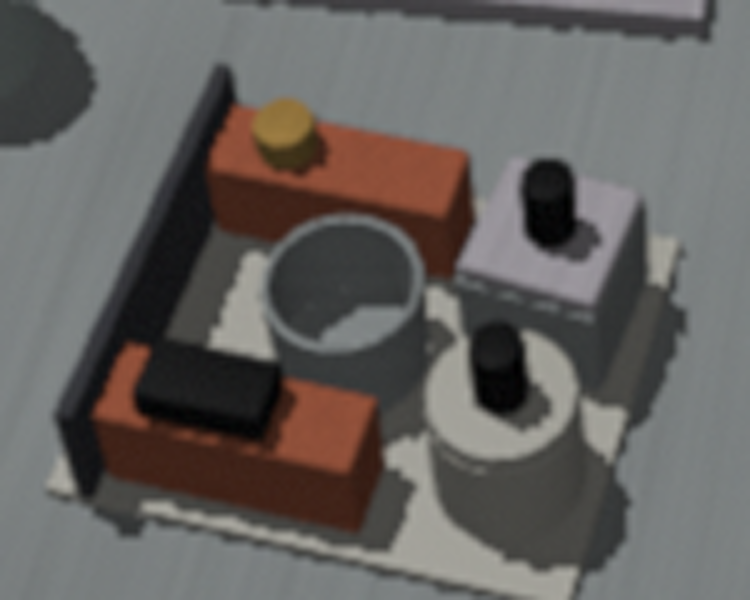

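```bash
python3 - <<'E'
from h import *
from scipy.spatial.transform import Rotation as Ro
w=pickle.load(open("pics/wrist0.pkl","rb"))
c=-w["R"].T@w["t"]; R=Ro.from_quat([.793048,.609159,-.00064,.00055]).as_matrix()
print("cam",c,"rel tool",R.T@(c-[161.1,603.4,230.4]),"\naxes in tool",(R.T@w["R"].T).round(3))
f=pickle.load(open("pics/top0.pkl","rb")); s=pickle.load(open("pics/side0.pkl","rb"))
def fp(u,v): return (130+u/4,150+v/4)
print("top knobs z86",pix2plane(f,[fp(84,295),fp(209,301)],86)[:,:2].round(1))
print("top tile front corners z6",pix2plane(f,[fp(38,372),fp(300,395)],6)[:,:2].round(1))
print("tray rim z12",pix2plane(f,[fp(472,40),fp(668,35),fp(680,377),fp(479,381)],12)[:,:2].round(1))
g=lambda u,v:(180+u/5,290+v/5)
print("side knobs z86",pix2plane(s,[g(497,332),g(549,170)],86)[:,:2].round(1))
print("side tile corners z6",pix2plane(s,[g(680,240),g(575,598),g(50,490)],6)[:,:2].round(1))
for F in(f,s):
    P,m=cloud(F)
    k=m&(abs(P[...,2]-60)<7)&(abs(P[...,0]-551)<75)&(abs(P[...,1]+230)<75)
    q=P[k][:,:2]
    print("plate",cv2.minEnclosingCircle(q.astype(np.float32)),np.median(P[k][:,2]),q.mean(0))
E
```

```text
cam [ 80.60156848 624.96182126 372.72034781] rel tool [  -0.16369679  -83.32290612 -142.32799279] 
axes in tool [[ 1.    -0.     0.   ]
 [ 0.     0.946  0.325]
 [-0.    -0.325  0.946]]
top knobs z86 [[485.8 276. ]
 [483.5 210.3]]
top tile front corners z6 [[455.  321.6]
 [444.5 175.1]]
tray rim z12 [[643.8  85.9]
 [648.2 -23.1]
 [456.6 -32.6]
 [452.9  76.6]]
side knobs z86 [[489.4 275.6]
 [485.8 210.3]]
side tile corners z6 [[448.4 175.3]
 [458.2 320.3]
 [641.  310.2]]
plate ((555.2985229492188, -229.27926635742188), 50.853721618652344) 59.150516494887555 [ 555.58165603 -228.37420376]
plate ((560.2796020507812, -228.91339111328125), 52.56819534301758) 59.913644538292495 [ 558.99686146 -226.49112088]
```

Request:
{"name": "jog_arm", "arguments": {"grip": [0.085, 0.085, 0.085, 0.085, 0.085, 0.085, 0.085, 0.085, 0.085, 0.085, 0.085, 0.085], "translation": [[0.374, -0.374, 0.019], [0.374, -0.374, 0.019], [0.374, -0.374, 0.019], [0.374, -0.374, 0.019], [0.374, -0.374, 0.019], [0.374, -0.374, 0.019], [0.374, -0.374, 0.019], [0.374, -0.374, 0.019], [0.374, -0.374, 0.019], [0.374, -0.374, 0.019], [0.374, -0.374, 0.019], [0.374, -0.374, 0.019]], "twist": [[0, 0, -79], [0, 0, -79], [0, 0, -79], [0, 0, -79], [0, 0, -79], [0, 0, -79], [0, 0, -79], [0, 0, -79], [0, 0, -79], [0, 0, -79], [0, 0, -79], [0, 0, -79]]}}

```text
clock: 1.35
tcp_pos: [538.2, 224.9, 250.4]
ee_rot: [0.999, -0.038, 0.001, 0.001]
force: [0.1, -1.2, -0.3]
width: 0.993
```

Request:
{"name": "jog_arm", "arguments": {"grip": [0.085, 0.085, 0.085], "translation": [[0, 0, 0], [0, 0, 0], [0, 0, 0]], "twist": [[0, 0, 0], [0, 0, 0], [0, 0, 0]]}}

```text
clock: 1.65
tcp_pos: [534.2, 231.3, 250.1]
ee_rot: [0.999, -0.033, -0.0, -0.0]
force: [-0.4, -1.2, -0.8]
width: 0.997
```

```bash
python3 - <<'E'
from bench import env, optics
from h import *
from scipy.spatial.transform import Rotation as Ro
f=optics.grab_frame("wrist"); pickle.dump(f,open("pics/w1.pkl","wb")); cv2.imwrite("pics/w1.png",f["image"][:,:,::-1])
s=env.read_state(); print(s["clock"],s["tcp_pos"],Ro.from_quat(s["ee_rot"]).as_matrix().round(4))
E
```

```text
1.7 [534.30989959 231.14243419 250.18741489] [[ 9.978e-01 -6.650e-02 -5.000e-04]
 [-6.650e-02 -9.978e-01  3.000e-04]
 [-5.000e-04 -3.000e-04 -1.000e+00]]
```

View pics/w1.png

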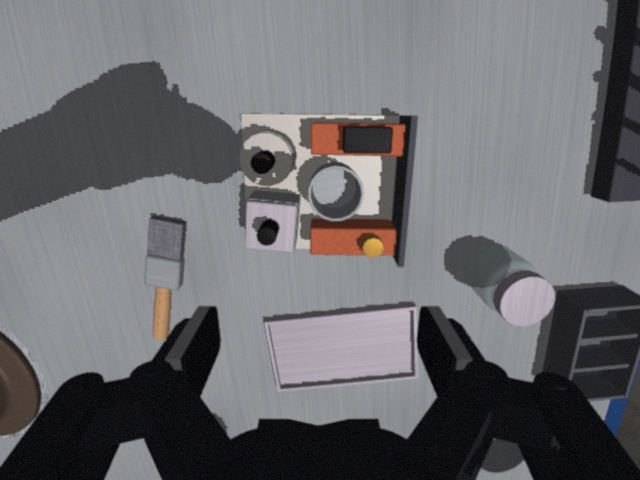

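Wrist view: pot knob (262,161), tin knob (268,231), cup (335,192), charcoal (368,139), weight (373,246), tray (343,347). Enlarging it to read precise pixels.

```bash
python3 - <<'E'
from h import *
f=pickle.load(open("pics/w1.pkl","rb"))
crop(f,230,100,430,280,4,"pics/c3.png"); crop(f,255,290,435,400,4,"pics/c4.png")
E
```

```text
(no output)
```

View pics/c3.png

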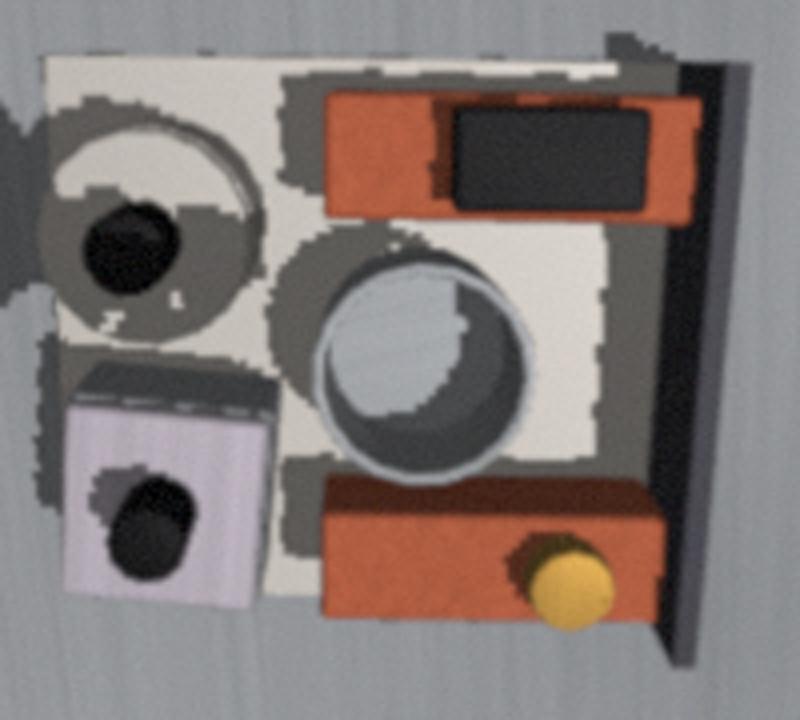

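View pics/c4.png

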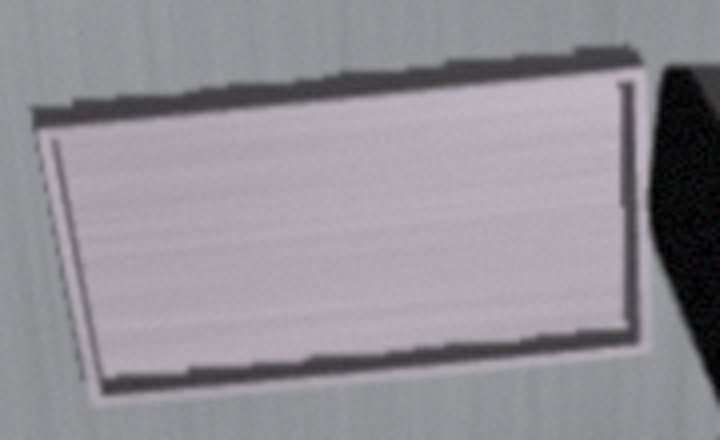

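```bash
python3 - <<'E'
from h import *
f=pickle.load(open("pics/w1.pkl","rb"))
c=lambda u,v:(230+u/4,100+v/4); d=lambda u,v:(255+u/4,290+v/4)
kn=pix2plane(f,[c(126,251),c(150,538)],86); print("knobs",kn.round(1), np.linalg.norm(kn[0]-kn[1]))
print("cup",pix2plane(f,[c(423,375)],50).round(1))
t=pix2plane(f,[c(45,57),c(57,345)],6); print("tile corner",t.round(1))
tc=pix2plane(f,[c(68,405),c(275,420),c(252,607),c(66,590)],58); print("tin lid",tc.round(1),tc.mean(0).round(1),[np.linalg.norm(tc[i]-tc[i-1]).round(1) for i in range(4)])
b=pix2plane(f,[c(327,216),c(327,95),c(325,515),c(323,615)],46); print("brick fronts",b.round(1))
tr=pix2plane(f,[d(38,128),d(643,66),d(648,346),d(95,403)],12); print("tray",tr.round(1),tr.mean(0).round(1),[np.linalg.norm(tr[i]-tr[i-1]).round(1) for i in range(4)])
P,m=cloud(f)
for n,q in(("pot",kn[0]),("tin",kn[1])):
    k=m&(P[...,2]>80)&(P[...,2]<95)&(np.hypot(P[...,0]-q[0],P[...,1]-q[1])<16)
    print(n,k.sum(),P[k].mean(0).round(1),np.median(P[k][:,2]),cv2.minEnclosingCircle(P[k][:,:2].astype(np.float32)))
k=m&(P[...,2]>44)&(P[...,2]<54)&(np.hypot(P[...,0]-555,P[...,1]-240)<33)
print("rim",k.sum(),cv2.minEnclosingCircle(P[k][:,:2].astype(np.float32)))
E
```

```text
knobs [[488.9 280.6  86. ]
 [486.8 215.6  86. ]] 64.99345367080107
cup [[552.4 241.6  50. ]]
tile corner [[460.1 323.2   6. ]
 [453.5 247.6   6. ]]
tin lid [[465.8 241.8  58. ]
 [515.7 234.6  58. ]
 [505.7 186.5  58. ]
 [459.  194.2  58. ]] [486.6 214.3  58. ] [np.float64(48.0), np.float64(50.3), np.float64(49.1), np.float64(47.3)]
brick fronts [[531.5 281.2  46. ]
 [533.5 309.1  46. ]
 [525.5 205.9  46. ]
 [523.  178.4  46. ]]
tray [[457.   77.7  12. ]
 [644.9  86.9  12. ]
 [649.9 -20.5  12. ]
 [463.2 -31.3  12. ]] [553.7  28.2  12. ] [np.float64(109.1), np.float64(188.2), np.float64(107.5), np.float64(187.0)]
pot 381 [488.4 280.7  85.2] 85.26234052868874 ((487.8682861328125, 280.3555603027344), 9.493865966796875)
tin 327 [485.5 214.5  85.2] 85.38184142651951 ((485.1103515625, 213.73138427734375), 9.484003067016602)
rim 601 ((552.3419799804688, 241.3769073486328), 27.9102840423584)
```

Request:
{"name": "jog_arm", "arguments": {"grip": [0.05, 0.05, 0.05, 0.05, 0.05, 0.05], "translation": [[-0.047, 0.0485, -0.14], [-0.047, 0.0485, -0.14], [-0.047, 0.0485, -0.14], [-0.047, 0.0485, -0.14], [-0.047, 0.0485, -0.14], [-0.047, 0.0485, -0.14]], "twist": [[0, 0, 0], [0, 0, 0], [0, 0, 0], [0, 0, 0], [0, 0, 0], [0, 0, 0]]}}

```text
clock: 2.3
tcp_pos: [489.9, 278.3, 112.1]
ee_rot: [0.999, -0.035, 0.001, -0.001]
force: [0.3, 0.1, 0.4]
width: 0.579
```

```bash
cat > snap.py <<'E'
import sys
from bench import env, optics
from h import *
from scipy.spatial.transform import Rotation as Ro
cam,name=sys.argv[1:3]
f=optics.grab_frame(cam); pickle.dump(f,open(f"pics/{name}.pkl","wb")); cv2.imwrite(f"pics/{name}.png",f["image"][:,:,::-1])
s=env.read_state(); print(s["clock"],s["tcp_pos"].round(2),s["force"].round(1),s["width"].round(3))
E
python3 snap.py wrist w2
```

```text
Traceback (most recent call last):
  File "snap.py", line 7, in <module>
    s=env.read_state(); print(s["clock"],s["tcp_pos"].round(2),s["force"].round(1),s["width"].round(3))
                                                                                   ^^^^^^^^^^^^^^^^
AttributeError: 'float' object has no attribute 'round'
```

View pics/w2.png

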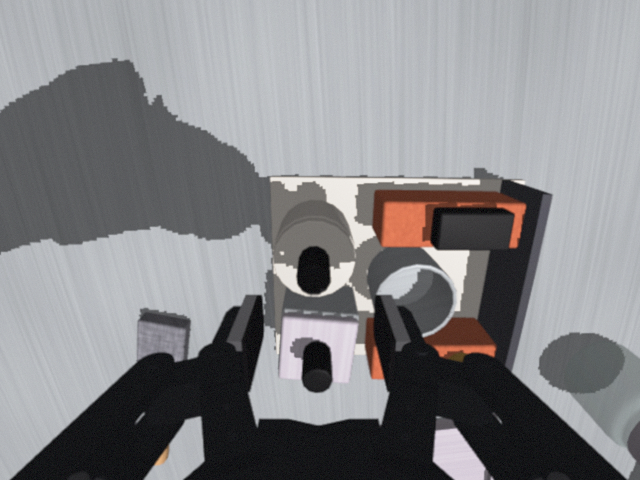

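The pot knob, with its top near (314,281), sits midway between the fingers (inner edges about 262 and 375). The tin knob is at (317,378).

```bash
sed -i 's/s\["width"\].round(3)/round(s["width"],3)/' snap.py; cat >> h.py <<'E'
def knob(f,q,z0=78,z1=95):
    P,m=cloud(f)
    k=m&(P[...,2]>z0)&(P[...,2]<z1)&(np.hypot(P[...,0]-q[0],P[...,1]-q[1])<18)
    c,r=cv2.minEnclosingCircle(P[k][:,:2].astype(np.float32)); return np.round(c,1),round(r,1),P[k].mean(0).round(1),int(k.sum()),np.median(P[k][:,2]).round(1)
E
python3 - <<'E'
from h import *
f=pickle.load(open("pics/w2.pkl","rb"))
for q in((488,279),(485,212)): print(knob(f,q,82,92))
crop(f,260,230,380,400,4,"pics/c5.png")
print(proj(f,[(488,279,86),(485.5,212.5,86),(489,278.4,86)]))
E
```

```text
(array([487.8, 280.7]), 9.6, array([487.9, 281.2,  85.3]), 908, np.float64(85.4))
(array([484.9, 214.4]), 9.6, array([485. , 215.4,  85.2]), 674, np.float64(85.4))
[[314.0203203  282.53620588]
 [318.08631232 383.52976078]
 [315.99187555 283.43822178]]
```

View pics/c5.png

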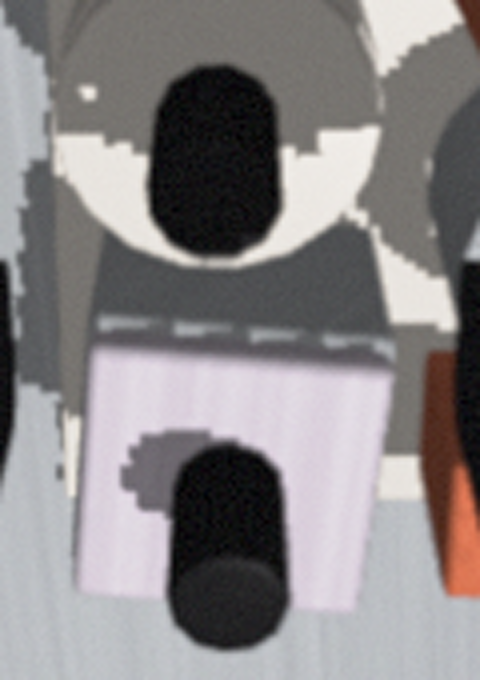

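Request:
{"name": "jog_arm", "arguments": {"grip": [0.05, 0.05, 0.05, 0.05], "translation": [[-0.0005, 0.0015, -0.015], [-0.0005, 0.0015, -0.015], [-0.0005, 0.0015, -0.015], [-0.0005, 0.0015, -0.015]], "twist": [[0, 0, 0], [0, 0, 0], [0, 0, 0], [0, 0, 0]]}}

```text
clock: 2.75
tcp_pos: [488.6, 279.8, 96.5]
ee_rot: [0.999, -0.035, 0.001, -0.001]
force: [0.0, -0.5, -1.3]
width: 0.584
```

```bash
python3 snap.py wrist w3; python3 -c "
from h import *
f=pickle.load(open('pics/w3.pkl','rb'))
for q in((488,279),(485,212)): print(knob(f,q,82,92))
print(-f['R'].T@f['t'])"
```

```text
2.8 [488.39 279.87  96.33] [-0.5  0.3 -0.1] 0.586
(array([487.8, 280.4]), 9.5, array([487.9, 281.2,  85.3]), 1061, np.float64(85.5))
(array([485.2, 214.5]), 9.7, array([485. , 215.7,  85.1]), 785, np.float64(85.4))
[494.31943063 362.74231679 238.80578871]
```

View pics/w3.png

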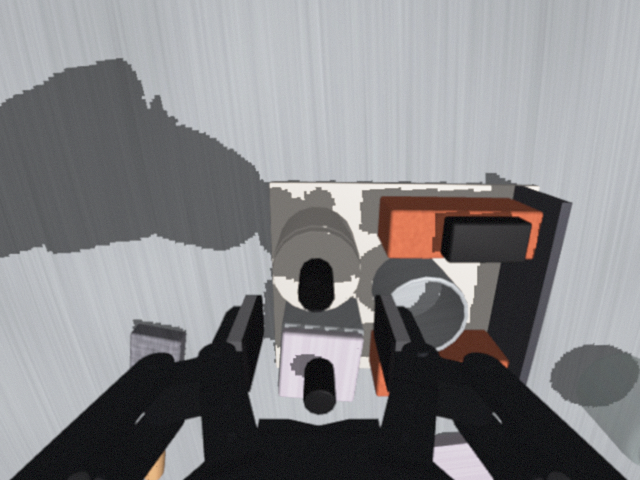

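The pot knob (317,290) is centred between the fingers (318). Descending and closing on it.

Request:
{"name": "jog_arm", "arguments": {"grip": [0.05, 0.05, 0.05, 0.012, 0.012, 0.012, 0.012, 0.012], "translation": [[0, 0, -0.032], [0, 0, -0.032], [0, 0, -0.032], [0, 0, -0.032], [0, 0, -0.032], [0, 0, -0.032], [0, 0, -0.032], [0, 0, -0.032]], "twist": [[0, 0, 0], [0, 0, 0], [0, 0, 0], [0, 0, 0], [0, 0, 0], [0, 0, 0], [0, 0, 0], [0, 0, 0]]}}

```text
clock: 3.6
tcp_pos: [488.1, 280.3, 64.4]
ee_rot: [0.999, -0.034, 0.001, -0.001]
force: [-1.6, -0.0, 6.7]
width: 0.201
```

```bash
python3 snap.py wrist w4
```

```text
3.65 [488.09 280.27  64.42] [-1.5 -0.3  6.1] 0.195
```

View pics/w4.png

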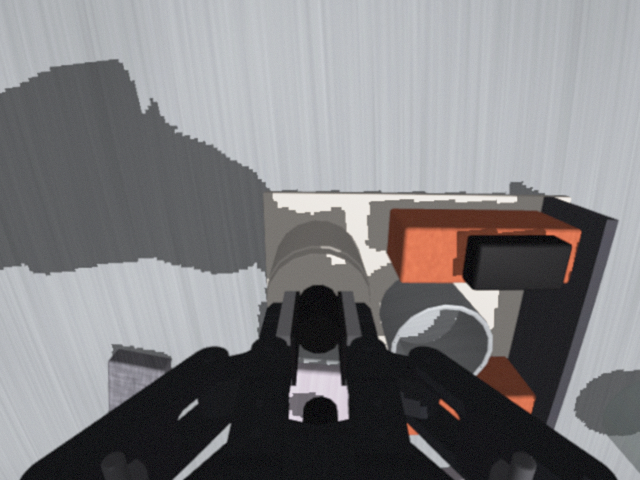

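The fingers now hold the pot knob (320,320). Lifting.

Request:
{"name": "jog_arm", "arguments": {"grip": [0.012, 0.012, 0.012, 0.012, 0.012, 0.012], "translation": [[0, 0, 0], [0, 0, 0.02], [0, 0, 0.05], [0, 0, 0.09], [0, 0, 0.13], [0, 0, 0.13]], "twist": [[0, 0, 0], [0, 0, 0], [0, 0, 0], [0, 0, 0], [0, 0, 0], [0, 0, 0]]}}

```text
clock: 4.25
tcp_pos: [490.4, 281.0, 198.8]
ee_rot: [0.999, -0.035, 0.003, -0.003]
force: [0.5, 0.3, -2.2]
width: 0.197
```

```bash
python3 snap.py wrist w5;python3 snap.py side s5; python3 -c "
from h import *
f=pickle.load(open('pics/s5.pkl','rb')); crop(f,160,200,360,420,3,'pics/c6.png')
f=pickle.load(open('pics/w5.pkl','rb'))
print(knob(f,(485,212),82,92))"
```

```text
4.3 [488.98 280.59 196.02] [-0.6 -0.8 -3.5] 0.197
4.35 [487.74 280.07 194.01] [-0.9  0.1 -3.6] 0.194
(array([0., 0.]), 0.0, array([nan, nan, nan]), 0, np.float64(nan))h.py:20: RuntimeWarning: Mean of empty slice.
  c,r=cv2.minEnclosingCircle(P[k][:,:2].astype(np.float32)); return np.round(c,1),round(r,1),P[k].mean(0).round(1),int(k.sum()),np.median(P[k][:,2]).round(1)
  ret = um.true_divide(
  return _methods._mean(a, axis=axis, dtype=dtype,
  ret = ret.dtype.type(ret / rcount)
```

View pics/c6.png

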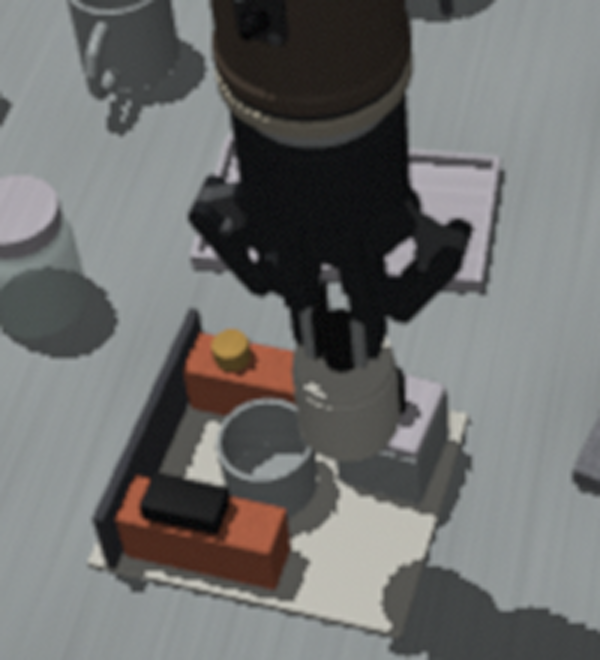

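View pics/w5.png

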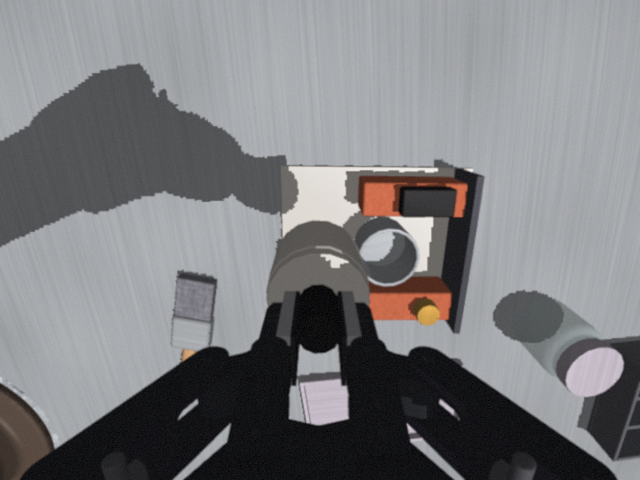

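Request:
{"name": "jog_arm", "arguments": {"grip": [0.012, 0.012, 0.012, 0.012, 0.012, 0.012, 0.012, 0.012, 0.012, 0.012], "translation": [[0.106, -0.251, 0], [0.106, -0.251, 0], [0.106, -0.251, 0], [0.106, -0.251, 0], [0.106, -0.251, 0], [0.106, -0.251, 0], [0.106, -0.251, -0.03], [0.106, -0.251, -0.07], [0.106, -0.251, -0.1], [0.106, -0.251, -0.11]], "twist": [[0, 0, 0], [0, 0, 0], [0, 0, 0], [0, 0, 0], [0, 0, 0], [0, 0, 0], [0, 0, 0], [0, 0, 0], [0, 0, 0], [0, 0, 0]]}}

```text
clock: 5.35
tcp_pos: [590.0, 28.6, 78.4]
ee_rot: [0.999, -0.034, -0.004, 0.001]
force: [0.5, -0.1, -2.7]
width: 0.197
```

```bash
python3 snap.py side s6; python3 -c "
from h import *
f=pickle.load(open('pics/s6.pkl','rb')); crop(f,180,180,380,400,3,'pics/c7.png')"
```

```text
5.4 [590.56  28.6   78.74] [-0.7 -0.1 -3.3] 0.198
```

View pics/c7.png

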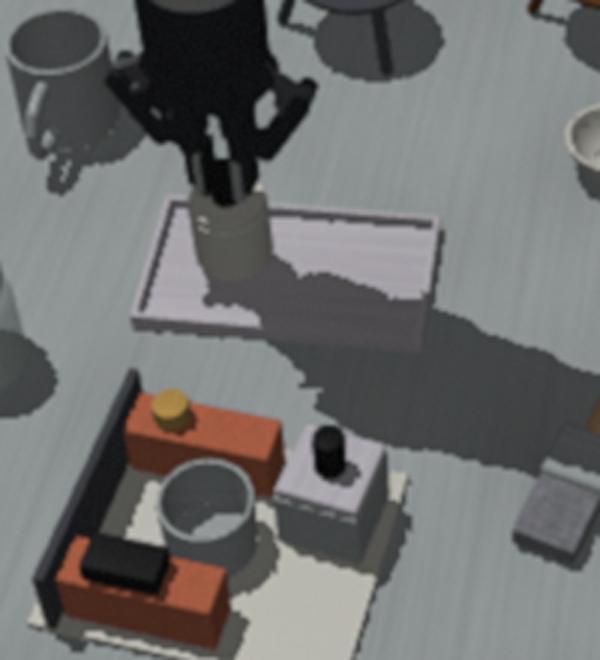

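Request:
{"name": "jog_arm", "arguments": {"grip": [0.012, 0.012, 0.012, 0.012, 0.012, 0.012], "translation": [[0, 0, 0], [0, 0, 0], [0, 0, -0.01], [0, 0, -0.017], [0, 0, -0.02], [0, 0, -0.02]], "twist": [[0, 0, 0], [0, 0, 0], [0, 0, 0], [0, 0, 0], [0, 0, 0], [0, 0, 0]]}}

```text
clock: 6.0
tcp_pos: [593.4, 28.9, 63.0]
ee_rot: [0.999, -0.034, -0.0, 0.0]
force: [-0.4, 0.8, -2.4]
width: 0.196
```

Request:
{"name": "jog_arm", "arguments": {"grip": [0.012, 0.012, 0.05, 0.05, 0.05, 0.05, 0.05, 0.05], "translation": [[0, 0, -0.001], [0, 0, -0.001], [0, 0, -0.001], [0, 0, -0.001], [0, 0, -0.001], [0, 0, -0.001], [0, 0, 0.03], [0, 0, 0.06]], "twist": [[0, 0, 0], [0, 0, 0], [0, 0, 0], [0, 0, 0], [0, 0, 0], [0, 0, 0], [0, 0, 0], [0, 0, 0]]}}

```text
clock: 6.8
tcp_pos: [593.0, 28.7, 123.3]
ee_rot: [0.999, -0.035, -0.001, 0.0]
force: [0.3, -0.4, 0.5]
width: 0.586
```

```bash
python3 snap.py wrist w7;  python3 -c "
from h import *
f=pickle.load(open('pics/w7.pkl','rb'))
print(knob(f,(593,29),79,92))"
```

```text
6.85 [596.06  28.52 128.8 ] [ 2.2 -0.5  3.7] 0.587
(array([593.6,  29.1]), 9.4, array([593.6,  29.9,  83.2]), 824, np.float64(83.4))
```

View pics/w7.png

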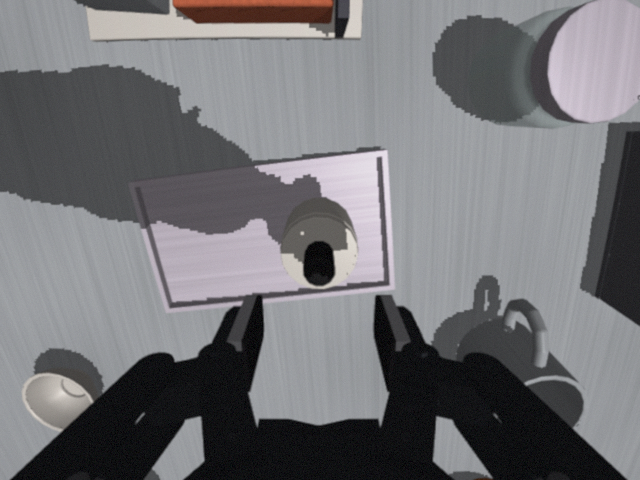

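The pot stands upright in the tray at (319,262). The wrist camera puts its knob at (593.6,29.1), within 0.2 mm of the commanded TCP, so the wrist calibration can be trusted. Tin next.

Request:
{"name": "jog_arm", "arguments": {"grip": [0.05, 0.05, 0.05, 0.05, 0.05, 0.05, 0.05, 0.05, 0.05], "translation": [[-0.1085, 0.1855, 0], [-0.1085, 0.1855, 0], [-0.1085, 0.1855, 0], [-0.1085, 0.1855, 0], [-0.1085, 0.1855, 0], [-0.1085, 0.1855, -0.01], [-0.1085, 0.1855, -0.02], [-0.1085, 0.1855, -0.025], [-0.1085, 0.1855, -0.025]], "twist": [[0, 0, 0], [0, 0, 0], [0, 0, 0], [0, 0, 0], [0, 0, 0], [0, 0, 0], [0, 0, 0], [0, 0, 0], [0, 0, 0]]}}

```text
clock: 7.75
tcp_pos: [485.3, 212.4, 97.1]
ee_rot: [0.999, -0.036, -0.001, 0.001]
force: [-0.2, 0.3, -0.7]
width: 0.581
```

```bash
python3 snap.py wrist w8;  python3 -c "
from h import *
f=pickle.load(open('pics/w8.pkl','rb'))
print(knob(f,(485,214),82,92))"
```

```text
7.8 [485.56 212.68  97.63] [-0.5  0.   0.1] 0.589
(array([485. , 213.8]), 9.7, array([485. , 214.7,  85.3]), 1054, np.float64(85.5))
```

View pics/w8.png

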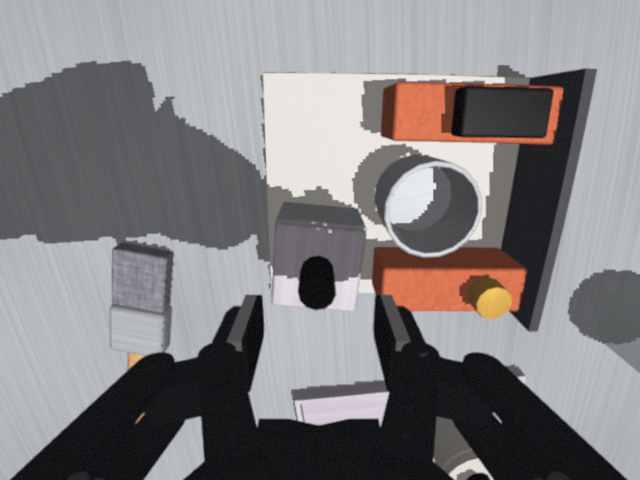

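The tin knob (317,285) is centred between the fingers. Descending and gripping.

Request:
{"name": "jog_arm", "arguments": {"grip": [0.05, 0.05, 0.05, 0.05, 0.012, 0.012, 0.012, 0.012, 0.012, 0.012], "translation": [[0, 0, -0.02], [0, 0, -0.034], [0, 0, -0.034], [0, 0, -0.034], [0, 0, -0.034], [0, 0, -0.034], [0, 0, -0.034], [0, 0, -0.034], [0, 0, -0.034], [0, 0, -0.034]], "twist": [[0, 0, 0], [0, 0, 0], [0, 0, 0], [0, 0, 0], [0, 0, 0], [0, 0, 0], [0, 0, 0], [0, 0, 0], [0, 0, 0], [0, 0, 0]]}}

```text
clock: 8.8
tcp_pos: [485.4, 214.6, 65.0]
ee_rot: [0.999, -0.034, 0.0, -0.0]
force: [-1.8, -0.6, 6.5]
width: 0.199
```

Request:
{"name": "jog_arm", "arguments": {"grip": [0.012, 0.012, 0.012, 0.012, 0.012, 0.012], "translation": [[0, 0, 0.02], [0, 0, 0.05], [0, 0, 0.09], [0, 0, 0.1], [0, 0, 0.1], [0, 0, 0.1]], "twist": [[0, 0, 0], [0, 0, 0], [0, 0, 0], [0, 0, 0], [0, 0, 0], [0, 0, 0]]}}

```text
clock: 9.4
tcp_pos: [484.2, 214.3, 163.1]
ee_rot: [0.999, -0.034, -0.001, 0.0]
force: [0.0, 1.1, -2.8]
width: 0.196
```

```bash
python3 snap.py side s9; python3 -c "
from h import *
f=pickle.load(open('pics/s9.pkl','rb')); crop(f,180,180,380,400,3,'pics/c9.png')"
```

```text
9.45 [484.03 214.09 162.67] [ 0.3  0.6 -3.6] 0.193
```

View pics/c9.png

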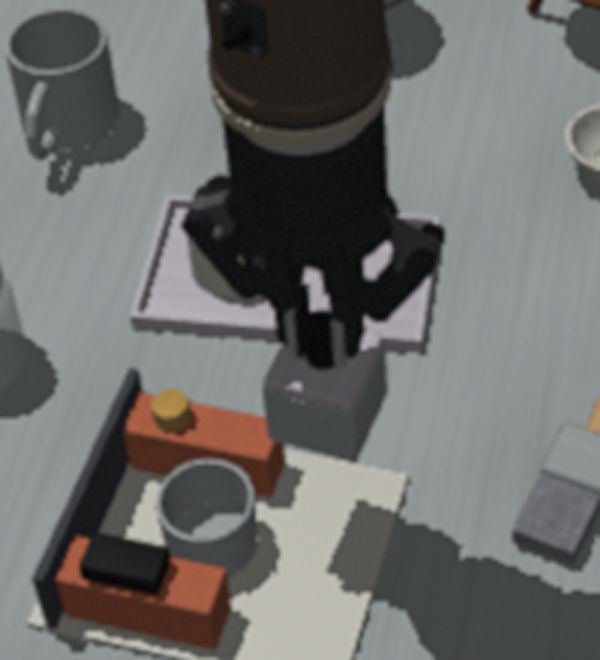

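Request:
{"name": "jog_arm", "arguments": {"grip": [0.012, 0.012, 0.012, 0.012, 0.012, 0.012, 0.012, 0.012, 0.012, 0.012, 0.012, 0.012], "translation": [[0.025, -0.189, 0], [0.025, -0.189, 0], [0.025, -0.189, 0], [0.025, -0.189, 0], [0.025, -0.189, 0], [0.025, -0.189, -0.03], [0.025, -0.189, -0.06], [0.025, -0.189, -0.08], [0.025, -0.189, -0.09], [0.025, -0.189, -0.096], [0.025, -0.189, -0.099], [0.025, -0.189, -0.099]], "twist": [[0, 0, 0], [0, 0, 0], [0, 0, 0], [0, 0, 0], [0, 0, 0], [0, 0, 0], [0, 0, 0], [0, 0, 0], [0, 0, 0], [0, 0, 0], [0, 0, 0], [0, 0, 0]]}}

```text
clock: 10.65
tcp_pos: [510.4, 25.4, 65.4]
ee_rot: [0.999, -0.034, 0.0, -0.0]
force: [0.6, 0.6, -2.1]
width: 0.196
```

Request:
{"name": "jog_arm", "arguments": {"grip": [0.012, 0.012, 0.012], "translation": [[0, 0, 0], [0, 0, -0.0005], [0, 0, -0.0005]], "twist": [[0, 0, 0], [0, 0, 0], [0, 0, 0]]}}

```text
clock: 10.95
tcp_pos: [510.5, 25.5, 65.3]
ee_rot: [0.999, -0.034, 0.0, -0.0]
force: [1.3, 1.1, -2.5]
width: 0.196
```

Request:
{"name": "jog_arm", "arguments": {"grip": [0.012, 0.012, 0.012, 0.012], "translation": [[0, 0, -0.001], [0, 0, -0.002], [0, 0, -0.002], [0, 0, -0.002]], "twist": [[0, 0, 0], [0, 0, 0], [0, 0, 0], [0, 0, 0]]}}

```text
clock: 11.35
tcp_pos: [510.2, 25.4, 63.0]
ee_rot: [0.999, -0.034, 0.0, -0.0]
force: [-1.9, 0.2, 3.0]
width: 0.193
```

Request:
{"name": "jog_arm", "arguments": {"grip": [0.05, 0.05, 0.05, 0.05, 0.05, 0.05, 0.05, 0.05], "translation": [[0, 0, 0], [0, 0, 0], [0, 0, 0], [0, 0, 0], [0, 0, 0.03], [0, 0, 0.06], [0, 0, 0.06], [0, 0, 0.06]], "twist": [[0, 0, 0], [0, 0, 0], [0, 0, 0], [0, 0, 0], [0, 0, 0], [0, 0, 0], [0, 0, 0], [0, 0, 0]]}}

```text
clock: 12.15
tcp_pos: [510.5, 25.6, 123.2]
ee_rot: [0.999, -0.034, 0.001, -0.0]
force: [0.3, -0.0, -1.2]
width: 0.581
```

```bash
python3 snap.py wrist w10;  python3 - <<'E'
from h import *
f=pickle.load(open('pics/w10.pkl','rb'))
print(knob(f,(510,25.5),79,92))
f=pickle.load(open('pics/w8.pkl','rb'))
P,m=cloud(f)
k=m&(P[...,2]>45)&(P[...,2]<54)&(np.hypot(P[...,0]-553,P[...,1]-241)<33)
print("rim",k.sum(),cv2.minEnclosingCircle(P[k][:,:2].astype(np.float32)))
crop(f,360,60,600,340,2.5,'pics/c10.png')
E
```

```text
12.2 [509.91  25.58 122.47] [-0.1 -0.1 -0.1] 0.586
(array([510.1,  24.8]), 9.5, array([510. ,  25.7,  83.3]), 820, np.float64(83.5))
rim 1990 ((552.1094970703125, 241.65298461914062), 28.193105697631836)
```

View pics/w10.png

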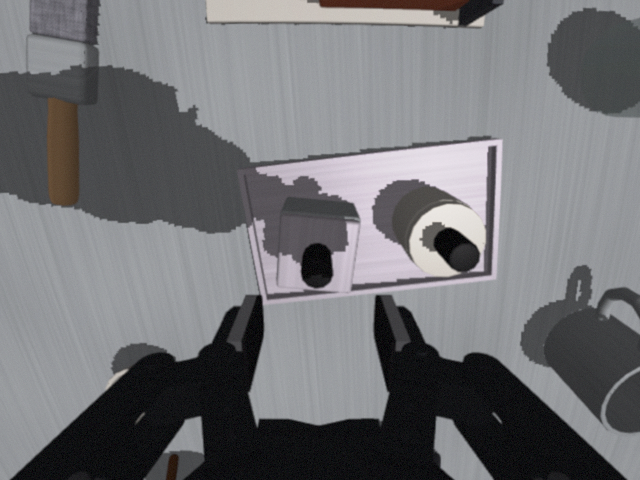

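View pics/c10.png

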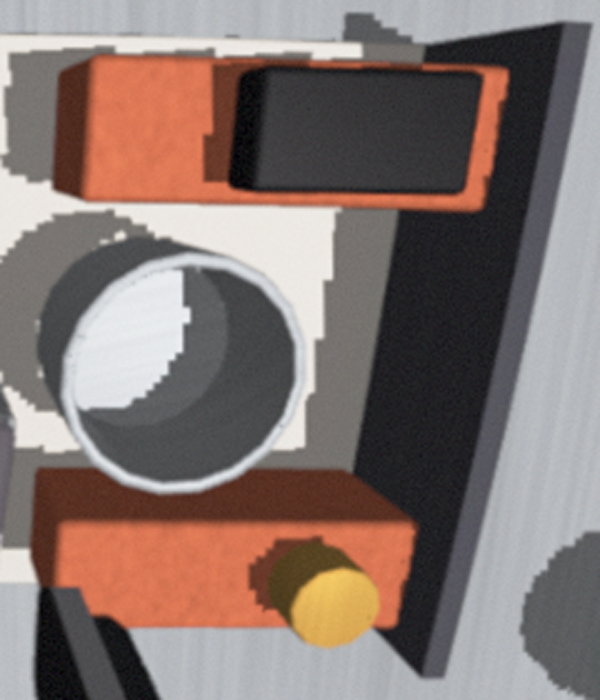

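Both items are in the tray: tin knob (317,262), pot knob (457,245), upright. The cup's rim centre is at (552.1,241.6), radius 28.2. Moving above the cup with open jaws along the hearth's x.

Request:
{"name": "jog_arm", "arguments": {"grip": [0.08, 0.08, 0.08, 0.08, 0.08, 0.08, 0.08, 0.08, 0.08, 0.08], "translation": [[0.042, 0.216, 0], [0.042, 0.216, 0], [0.042, 0.216, 0], [0.042, 0.216, 0], [0.042, 0.216, 0], [0.042, 0.216, -0.01], [0.042, 0.216, -0.03], [0.042, 0.216, -0.045], [0.042, 0.216, -0.045], [0.042, 0.216, -0.045]], "twist": [[0, 0, -1], [0, 0, -1], [0, 0, -1], [0, 0, -1], [0, 0, -1], [0, 0, -1], [0, 0, -1], [0, 0, -1], [0, 0, -1], [0, 0, -1]]}}

```text
clock: 13.2
tcp_pos: [552.0, 240.0, 77.3]
ee_rot: [0.999, -0.044, -0.001, 0.001]
force: [0.7, -0.7, 0.0]
width: 0.935
```

```bash
python3 snap.py wrist w11;  python3 - <<'E'
from h import *
f=pickle.load(open('pics/w11.pkl','rb'))
P,m=cloud(f)
k=m&(P[...,2]>45)&(P[...,2]<54)&(np.hypot(P[...,0]-553,P[...,1]-241)<33)
print("rim",k.sum(),cv2.minEnclosingCircle(P[k][:,:2].astype(np.float32)))
E
```

```text
13.25 [552.52 240.48  78.05] [ 0.6 -1.  -0.2] 0.939
rim 2145 ((552.3992919921875, 241.2620086669922), 28.306560516357422)
```

View pics/w11.png

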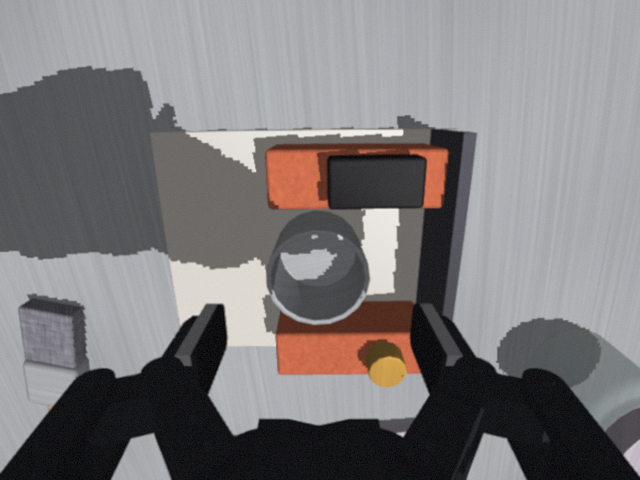

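```bash
python3 - <<'E'
from h import *
for n in("w8","w11"):
    f=pickle.load(open(f'pics/{n}.pkl','rb'))
    P,m=cloud(f)
    k=m&(P[...,2]>50)&(P[...,2]<60)&(abs(P[...,1]-238)<12)&(P[...,0]>590)&(P[...,0]<650)
    print(n,k.sum(),P[k][:,0].min() if k.sum() else None,P[k][:,0].max() if k.sum() else None)
    k=m&(P[...,2]>56)&(P[...,2]<66)&(abs(P[...,1]-238)<70)&(P[...,0]>540)&(P[...,0]<600)
    q=P[k]; 
    for s in(q[q[:,1]>241],q[q[:,1]<=241]): print(s.mean(0) if len(s) else None)
E
```

```text
w8 713 616.4062096355965 625.9983411910736
[579.59304276 292.37535186  60.46049156]
[584.9322463  187.97348206  60.17903321]
w11 622 617.5188400429589 625.4414008828012
[580.62041112 292.85303382  60.44975343]
[585.73688292 188.40006409  60.12145826]
```

Request:
{"name": "jog_arm", "arguments": {"grip": [0.076, 0.076, 0.076, 0.076, 0.076, 0.076], "translation": [[0, 0, -0.01], [0, 0, -0.03], [0, 0, -0.05], [0, 0, -0.06], [0, 0, -0.06], [0, 0, -0.06]], "twist": [[0, 0, 0], [0, 0, 0], [0, 0, 0], [0, 0, 0], [0, 0, 0], [0, 0, 0]]}}

```text
clock: 13.85
tcp_pos: [552.6, 241.3, 18.2]
ee_rot: [0.999, -0.043, 0.0, -0.0]
force: [0.4, -0.1, 0.6]
width: 0.887
```

```bash
python3 snap.py wrist w12
```

```text
13.9 [552.86 241.5   18.63] [-0.6 -0.6  0.2] 0.889
```

View pics/w12.png

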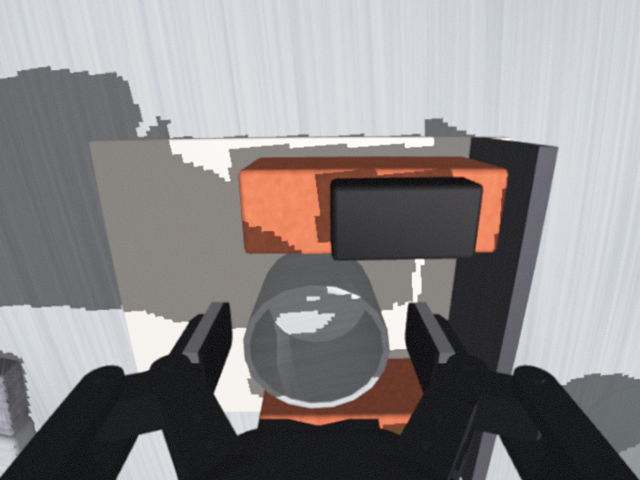

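The cup rim (245–388) lies between the fingers (230 and 405) with space on both sides. Going 6 mm lower for a deeper grip, then closing.

Request:
{"name": "jog_arm", "arguments": {"grip": [0.076, 0.076, 0.05, 0.05, 0.05, 0.05, 0.05, 0.05], "translation": [[0, 0, -0.006], [0, 0, -0.006], [0, 0, -0.006], [0, 0, -0.006], [0, 0, -0.006], [0, 0, -0.006], [0, 0, -0.006], [0, 0, -0.006]], "twist": [[0, 0, 0], [0, 0, 0], [0, 0, 0], [0, 0, 0], [0, 0, 0], [0, 0, 0], [0, 0, 0], [0, 0, 0]]}}

```text
clock: 14.7
tcp_pos: [552.5, 241.5, 12.4]
ee_rot: [0.999, -0.043, 0.0, -0.0]
force: [-0.6, -0.1, 6.2]
width: 0.628
```

```bash
python3 snap.py wrist w13
```

```text
14.75 [552.47 241.49  12.38] [-1.4 -0.4  5.5] 0.625
```

View pics/w13.png

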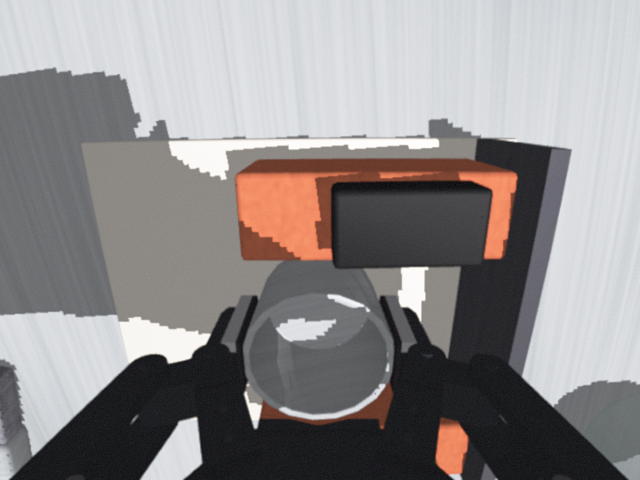

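The jaws hold the cup (rim spans 245–393). Lifting it straight up.

Request:
{"name": "jog_arm", "arguments": {"grip": [0.05, 0.05, 0.05, 0.05, 0.05, 0.05, 0.05], "translation": [[0, 0, 0.01], [0, 0, 0.03], [0, 0, 0.06], [0, 0, 0.1], [0, 0, 0.14], [0, 0, 0.14], [0, 0, 0.14]], "twist": [[0, 0, 0], [0, 0, 0], [0, 0, 0], [0, 0, 0], [0, 0, 0], [0, 0, 0], [0, 0, 0]]}}

```text
clock: 15.45
tcp_pos: [552.4, 241.6, 152.8]
ee_rot: [0.999, -0.043, 0.001, -0.001]
force: [0.4, -0.8, -1.6]
width: 0.631
```

```bash
python3 snap.py wrist w14; python3 snap.py side s14; python3 -c "
from h import *
f=pickle.load(open('pics/s14.pkl','rb')); crop(f,160,180,360,400,3,'pics/c14.png')"
```

```text
15.5 [551.53 241.38 151.44] [-0.2  0.1 -2.8] 0.631
15.55 [551.15 241.23 150.72] [-0.6 -0.4 -1.5] 0.627
```

View pics/c14.png

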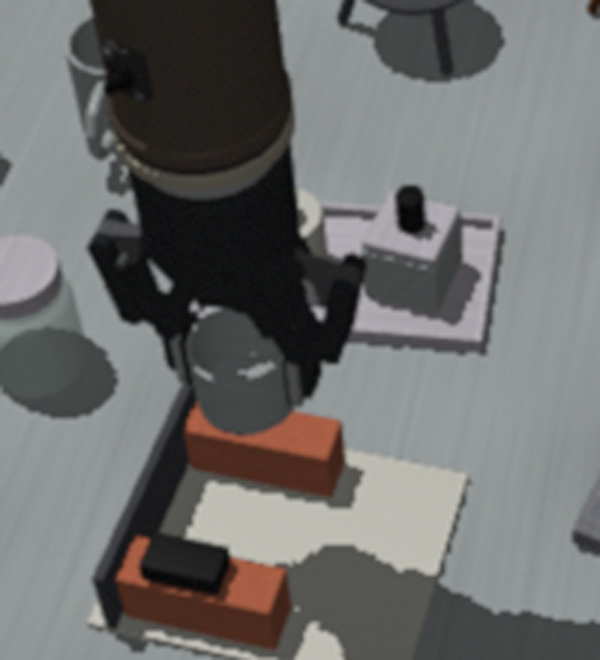

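View pics/w14.png

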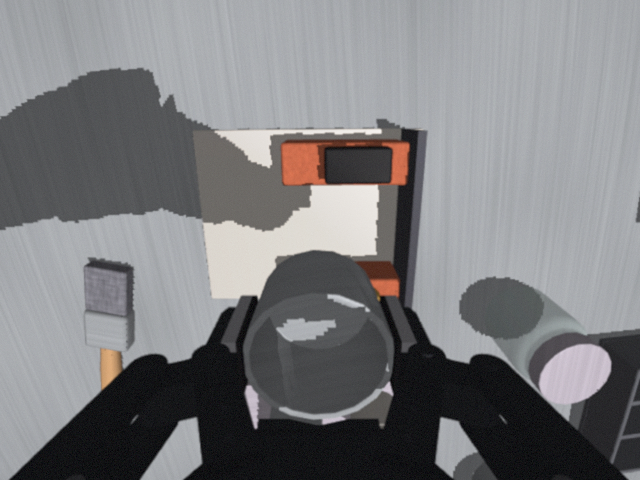

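The cup is lifted, and the tin and pot are still in the tray. Next, past the tripod so the wrist camera sees its plate.

Request:
{"name": "jog_arm", "arguments": {"grip": [0.05, 0.05, 0.05, 0.05, 0.05, 0.05, 0.05, 0.05, 0.05, 0.05, 0.05, 0.05], "translation": [[0.004, -0.545, 0.02], [0.004, -0.545, 0.02], [0.004, -0.545, 0.02], [0.004, -0.545, 0.02], [0.004, -0.545, 0.02], [0.004, -0.545, 0.02], [0.004, -0.545, 0.02], [0.004, -0.545, 0.02], [0.004, -0.545, 0.02], [0.004, -0.545, 0.02], [0.004, -0.545, 0.02], [0.004, -0.545, 0.02]], "twist": [[0, 0, 0], [0, 0, 0], [0, 0, 0], [0, 0, 0], [0, 0, 0], [0, 0, 0], [0, 0, 0], [0, 0, 0], [0, 0, 0], [0, 0, 0], [0, 0, 0], [0, 0, 0]]}}

```text
clock: 16.75
tcp_pos: [552.7, -312.0, 170.7]
ee_rot: [0.999, -0.048, -0.001, 0.002]
force: [-0.7, -1.1, -1.2]
width: 0.629
```

Request:
{"name": "jog_arm", "arguments": {"grip": [0.05, 0.05, 0.05], "translation": [[0, 0, 0], [0, 0, 0], [0, 0, 0]], "twist": [[0, 0, 0], [0, 0, 0], [0, 0, 0]]}}

```text
clock: 17.05
tcp_pos: [556.4, -301.6, 170.9]
ee_rot: [0.999, -0.042, -0.001, -0.001]
force: [0.4, 0.6, -1.4]
width: 0.627
```

```bash
python3 snap.py wrist w15; python3 - <<'E'
from h import *
f=pickle.load(open('pics/w15.pkl','rb'))
P,m=cloud(f)
k=m&(P[...,2]>54)&(P[...,2]<66)&(np.hypot(P[...,0]-556,P[...,1]+229)<62)
k=cv2.morphologyEx(k.astype(np.uint8),cv2.MORPH_OPEN,np.ones((3,3),np.uint8))>0
print(k.sum(),cv2.minEnclosingCircle(P[k][:,:2].astype(np.float32)),np.median(P[k][:,2]))
E
```

```text
17.1 [ 556.57 -301.77  171.29] [ 0.   0.3 -1.7] 0.628
16415 ((556.9628295898438, -230.3975372314453), 50.12077331542969) 59.59699291790254
```

View pics/w15.png

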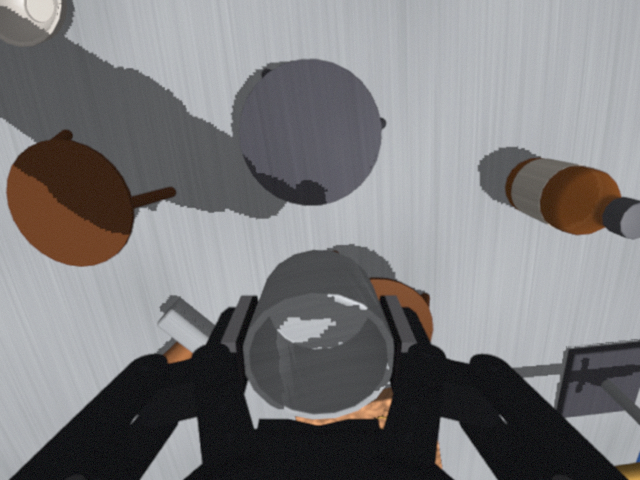

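The dark tripod plate is at (308,132) in the image, fitted as centre (557.0,-230.4) with radius 50.1, which matches. The brown ones at (68,202) and (400,305) are not used.

Request:
{"name": "jog_arm", "arguments": {"grip": [0.05, 0.05, 0.05, 0.05, 0.05, 0.05, 0.05, 0.05, 0.05], "translation": [[0.001, 0.073, 0], [0.001, 0.073, 0], [0.001, 0.073, -0.02], [0.001, 0.073, -0.05], [0.001, 0.073, -0.08], [0.001, 0.073, -0.095], [0.001, 0.073, -0.099], [0.001, 0.073, -0.1], [0.001, 0.073, -0.1]], "twist": [[0, 0, 0], [0, 0, 0], [0, 0, 0], [0, 0, 0], [0, 0, 0], [0, 0, 0], [0, 0, 0], [0, 0, 0], [0, 0, 0]]}}

```text
clock: 18.0
tcp_pos: [557.9, -231.0, 72.9]
ee_rot: [0.999, -0.043, 0.001, 0.0]
force: [0.3, -0.2, -1.5]
width: 0.63
```

Request:
{"name": "jog_arm", "arguments": {"grip": [0.05, 0.05], "translation": [[0, 0, -0.001], [0, 0, -0.001]], "twist": [[0, 0, 0], [0, 0, 0]]}}

```text
clock: 18.2
tcp_pos: [557.7, -230.8, 71.7]
ee_rot: [0.999, -0.043, 0.001, 0.0]
force: [0.2, -0.5, -1.4]
width: 0.624
```

```bash
python3 snap.py side s16; python3 -c "
from h import *
f=pickle.load(open('pics/s16.pkl','rb')); crop(f,200,90,400,240,4,'pics/c16.png')"
```

```text
18.25 [ 557.56 -230.76   71.51] [-0.2  0.2 -1. ] 0.629
```

View pics/c16.png

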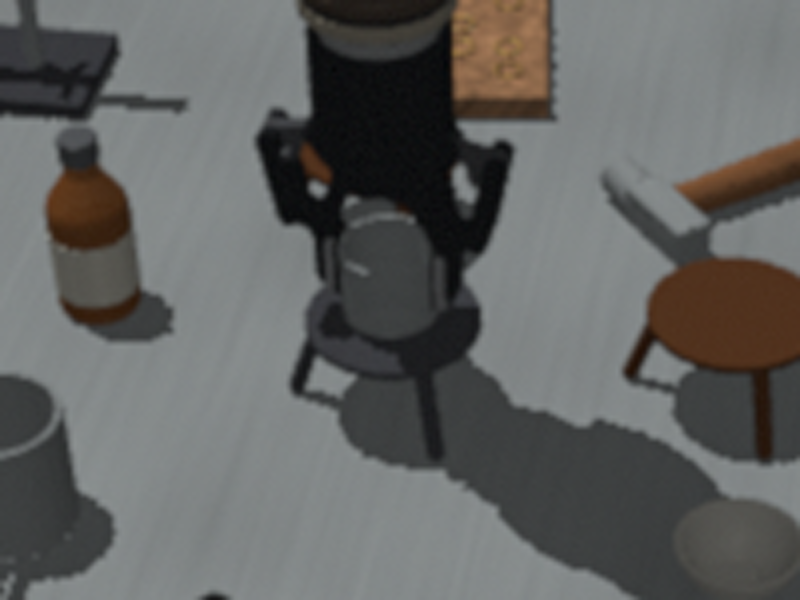

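Request:
{"name": "jog_arm", "arguments": {"grip": [0.05, 0.05, 0.05, 0.05, 0.05], "translation": [[0, 0, -0.002], [0, 0, -0.0035], [0, 0, -0.0045], [0, 0, -0.0045], [0, 0, -0.0045]], "twist": [[0, 0, 0], [0, 0, 0], [0, 0, 0], [0, 0, 0], [0, 0, 0]]}}

```text
clock: 18.75
tcp_pos: [557.1, -230.6, 66.4]
ee_rot: [0.999, -0.043, -0.0, -0.0]
force: [-0.6, -0.1, 2.3]
width: 0.628
```

Light contact (+2.3 N against −1.4 N hanging). Releasing and rising straight up.

Request:
{"name": "jog_arm", "arguments": {"grip": [0.076, 0.076, 0.076, 0.076, 0.076, 0.076, 0.076, 0.076, 0.076], "translation": [[0, 0, 0], [0, 0, 0], [0, 0, 0], [0, 0, 0], [0, 0, 0.01], [0, 0, 0.04], [0, 0, 0.08], [0, 0, 0.08], [0, 0, 0.08]], "twist": [[0, 0, 0], [0, 0, 0], [0, 0, 0], [0, 0, 0], [0, 0, 0], [0, 0, 0], [0, 0, 0], [0, 0, 0], [0, 0, 0]]}}

```text
clock: 19.65
tcp_pos: [557.9, -230.8, 147.8]
ee_rot: [0.999, -0.043, 0.001, 0.0]
force: [-0.5, -0.4, -2.0]
width: 0.894
```

```bash
python3 snap.py wrist w17; python3 - <<'E'
from h import *
f=pickle.load(open('pics/w17.pkl','rb'))
P,m=cloud(f)
k=m&(P[...,2]>99)&(P[...,2]<109)&(np.hypot(P[...,0]-557,P[...,1]+230.4)<40)
print("rim",k.sum(),cv2.minEnclosingCircle(P[k][:,:2].astype(np.float32)),np.median(P[k][:,2]))
E
```

```text
19.7 [ 557.17 -230.37  146.61] [-0.7 -0.3  0.4] 0.892
rim 1812 ((557.653076171875, -230.61207580566406), 28.254167556762695) 103.25009644790359
```

View pics/w17.png

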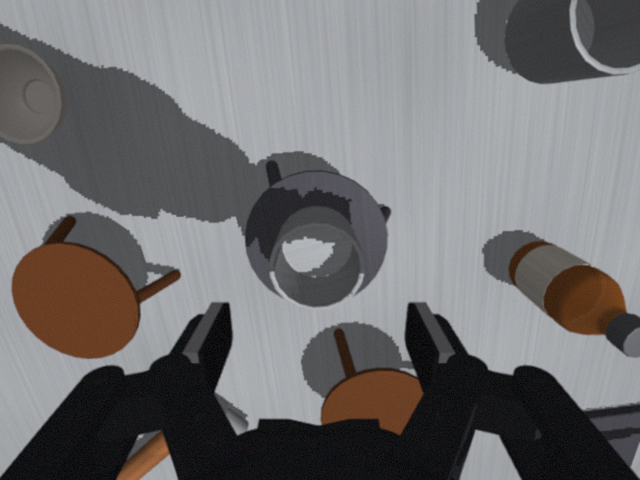

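The cup stands on the plate: rim centre (557.7,-230.6) against the plate centre (557.0,-230.4), rim height 103.3. Next, fetch the tin.

Request:
{"name": "jog_arm", "arguments": {"grip": [0.05, 0.05, 0.05, 0.05, 0.05, 0.05, 0.05, 0.05, 0.05, 0.05], "translation": [[-0.047, 0.256, 0], [-0.047, 0.256, 0], [-0.047, 0.256, 0], [-0.047, 0.256, 0], [-0.047, 0.256, 0], [-0.047, 0.256, 0], [-0.047, 0.256, -0.02], [-0.047, 0.256, -0.045], [-0.047, 0.256, -0.045], [-0.047, 0.256, -0.045]], "twist": [[0, 0, 1], [0, 0, 1], [0, 0, 1], [0, 0, 1], [0, 0, 1], [0, 0, 1], [0, 0, 1], [0, 0, 1], [0, 0, 1], [0, 0, 1]]}}

```text
clock: 20.7
tcp_pos: [509.6, 24.6, 100.9]
ee_rot: [0.999, -0.035, -0.001, 0.001]
force: [0.0, 0.1, 0.3]
width: 0.585
```

```bash
python3 snap.py wrist w18; python3 - <<'E'
from h import *
f=pickle.load(open('pics/w18.pkl','rb'))
print(knob(f,(510,25),80,92))
E
```

```text
20.75 [510.24  24.66 101.57] [-0.1  0.5  0.1] 0.584
(array([509.8,  24.6]), 9.6, array([509.9,  25.6,  83.3]), 997, np.float64(83.5))
```

View pics/w18.png

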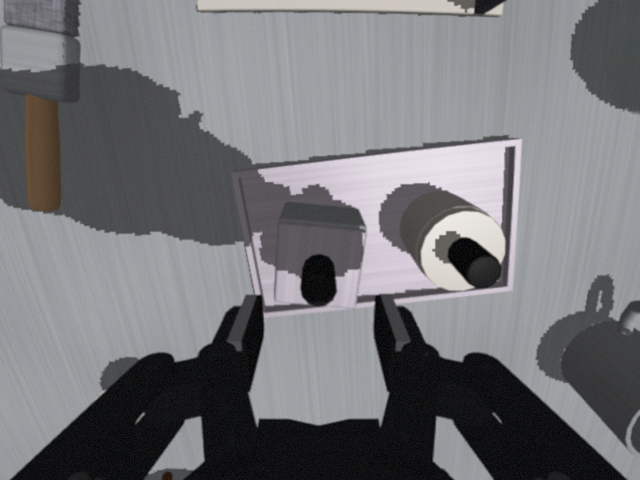

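The tin knob (318,280) is centred. Gripping and lifting.

Request:
{"name": "jog_arm", "arguments": {"grip": [0.05, 0.05, 0.05, 0.05, 0.012, 0.012, 0.012, 0.012, 0.012, 0.012], "translation": [[0, 0, -0.02], [0, 0, -0.0385], [0, 0, -0.0385], [0, 0, -0.0385], [0, 0, -0.0385], [0, 0, -0.0385], [0, 0, -0.0385], [0, 0, -0.0385], [0, 0, -0.0385], [0, 0, -0.0385]], "twist": [[0, 0, 0], [0, 0, 0], [0, 0, 0], [0, 0, 0], [0, 0, 0], [0, 0, 0], [0, 0, 0], [0, 0, 0], [0, 0, 0], [0, 0, 0]]}}

```text
clock: 21.75
tcp_pos: [510.5, 25.5, 63.8]
ee_rot: [0.999, -0.034, 0.0, -0.0]
force: [-2.9, 0.1, 6.8]
width: 0.201
```

Request:
{"name": "jog_arm", "arguments": {"grip": [0.012, 0.012, 0.012, 0.012, 0.012, 0.012], "translation": [[0, 0, 0.02], [0, 0, 0.05], [0, 0, 0.09], [0, 0, 0.12], [0, 0, 0.12], [0, 0, 0.12]], "twist": [[0, 0, 0], [0, 0, 0], [0, 0, 0], [0, 0, 0], [0, 0, 0], [0, 0, 0]]}}

```text
clock: 22.35
tcp_pos: [510.1, 25.7, 183.1]
ee_rot: [0.999, -0.034, 0.0, -0.0]
force: [-0.1, -0.1, -3.2]
width: 0.199
```

Request:
{"name": "jog_arm", "arguments": {"grip": [0.012, 0.012, 0.012, 0.012, 0.012, 0.012, 0.012, 0.012, 0.012, 0.012, 0.012, 0.012], "translation": [[-0.025, 0.189, 0], [-0.025, 0.189, 0], [-0.025, 0.189, 0], [-0.025, 0.189, 0], [-0.025, 0.189, 0], [-0.025, 0.189, 0], [-0.025, 0.189, -0.03], [-0.025, 0.189, -0.07], [-0.025, 0.189, -0.1], [-0.025, 0.189, -0.111], [-0.025, 0.189, -0.111], [-0.025, 0.189, -0.111]], "twist": [[0, 0, 0], [0, 0, 0], [0, 0, 0], [0, 0, 0], [0, 0, 0], [0, 0, 0], [0, 0, 0], [0, 0, 0], [0, 0, 0], [0, 0, 0], [0, 0, 0], [0, 0, 0]]}}

```text
clock: 23.55
tcp_pos: [486.0, 213.7, 72.6]
ee_rot: [0.999, -0.035, 0.0, -0.0]
force: [-0.4, 1.3, -2.1]
width: 0.193
```

Request:
{"name": "jog_arm", "arguments": {"grip": [0.012, 0.012, 0.012, 0.012], "translation": [[0, 0, -0.002], [0, 0, -0.003], [0, 0, -0.004], [0, 0, -0.004]], "twist": [[0, 0, 0], [0, 0, 0], [0, 0, 0], [0, 0, 0]]}}

```text
clock: 23.95
tcp_pos: [485.3, 214.6, 68.1]
ee_rot: [0.999, -0.034, 0.0, -0.0]
force: [-0.5, -0.0, -2.3]
width: 0.192
```

Request:
{"name": "jog_arm", "arguments": {"grip": [0.012, 0.012, 0.012, 0.012], "translation": [[0, 0, -0.001], [0, 0, -0.002], [0, 0, -0.002], [0, 0, -0.002]], "twist": [[0, 0, 0], [0, 0, 0], [0, 0, 0], [0, 0, 0]]}}

```text
clock: 24.35
tcp_pos: [485.2, 214.5, 65.9]
ee_rot: [0.999, -0.034, 0.0, -0.0]
force: [-1.5, -0.4, 1.0]
width: 0.193
```

Request:
{"name": "jog_arm", "arguments": {"grip": [0.05, 0.05, 0.05, 0.05, 0.05, 0.05, 0.05, 0.05], "translation": [[0, 0, 0], [0, 0, 0], [0, 0, 0], [0, 0, 0], [0, 0, 0.03], [0, 0, 0.06], [0, 0, 0.06], [0, 0, 0.06]], "twist": [[0, 0, 0], [0, 0, 0], [0, 0, 0], [0, 0, 0], [0, 0, 0], [0, 0, 0], [0, 0, 0], [0, 0, 0]]}}

```text
clock: 25.15
tcp_pos: [485.4, 214.7, 126.2]
ee_rot: [0.999, -0.034, 0.001, -0.001]
force: [0.2, 0.5, -0.2]
width: 0.587
```

```bash
python3 snap.py wrist w19; python3 - <<'E'
from h import *
f=pickle.load(open('pics/w19.pkl','rb'))
print(knob(f,(485,214),82,92))
E
```

```text
25.2 [484.84 214.46 125.46] [ 0.3 -0.8 -0.3] 0.584
(array([484.3, 213.6]), 9.6, array([484.7, 214.4,  85.3]), 791, np.float64(85.4))
```

View pics/w19.png

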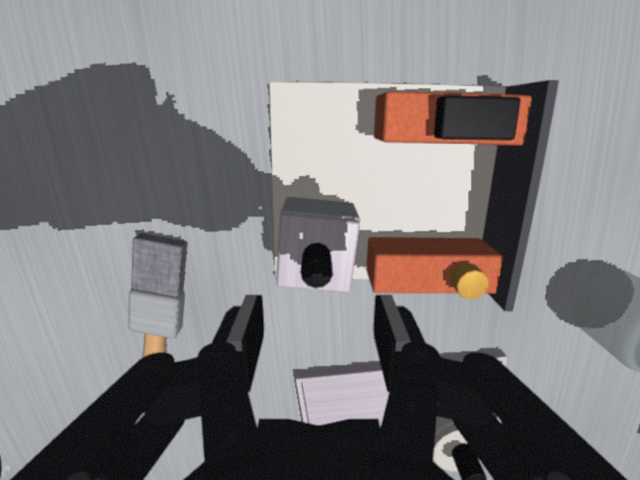

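The tin is back within 1 mm of its spot, and the charcoal (478,117) and weight (472,284) are in place. Pot next.

Request:
{"name": "jog_arm", "arguments": {"grip": [0.05, 0.05, 0.05, 0.05, 0.05, 0.05, 0.05, 0.05, 0.05], "translation": [[0.1085, -0.1855, 0], [0.1085, -0.1855, 0], [0.1085, -0.1855, 0], [0.1085, -0.1855, 0], [0.1085, -0.1855, 0], [0.1085, -0.1855, -0.01], [0.1085, -0.1855, -0.0245], [0.1085, -0.1855, -0.0245], [0.1085, -0.1855, -0.0245]], "twist": [[0, 0, 0], [0, 0, 0], [0, 0, 0], [0, 0, 0], [0, 0, 0], [0, 0, 0], [0, 0, 0], [0, 0, 0], [0, 0, 0]]}}

```text
clock: 26.1
tcp_pos: [592.4, 30.8, 100.1]
ee_rot: [0.999, -0.033, -0.001, -0.0]
force: [0.4, 0.0, -0.4]
width: 0.585
```

```bash
python3 snap.py wrist w20; python3 - <<'E'
from h import *
f=pickle.load(open('pics/w20.pkl','rb'))
print(knob(f,(593.6,29),80,92))
E
```

```text
26.15 [593.01  30.49 100.82] [0.3 0.4 1.3] 0.581
(array([593.6,  28.9]), 9.7, array([593.6,  29.8,  83.3]), 997, np.float64(83.4))
```

View pics/w20.png

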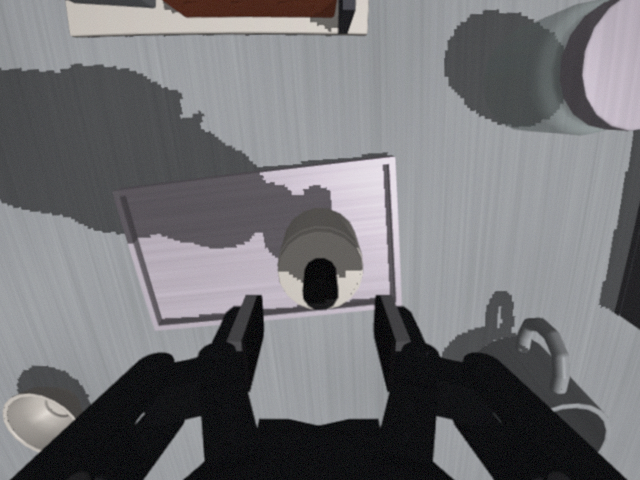

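The pot knob (320,283) is centred. Gripping and lifting.

Request:
{"name": "jog_arm", "arguments": {"grip": [0.05, 0.05, 0.05, 0.05, 0.012, 0.012, 0.012, 0.012, 0.012, 0.012], "translation": [[0, 0, -0.02], [0, 0, -0.038], [0, 0, -0.038], [0, 0, -0.038], [0, 0, -0.038], [0, 0, -0.038], [0, 0, -0.038], [0, 0, -0.038], [0, 0, -0.038], [0, 0, -0.038]], "twist": [[0, 0, 0], [0, 0, 0], [0, 0, 0], [0, 0, 0], [0, 0, 0], [0, 0, 0], [0, 0, 0], [0, 0, 0], [0, 0, 0], [0, 0, 0]]}}

```text
clock: 27.15
tcp_pos: [594.1, 29.0, 64.3]
ee_rot: [0.999, -0.034, 0.001, -0.0]
force: [-0.8, 0.6, 6.4]
width: 0.199
```

Request:
{"name": "jog_arm", "arguments": {"grip": [0.012, 0.012, 0.012, 0.012, 0.012, 0.012, 0.012], "translation": [[0, 0, 0.02], [0, 0, 0.05], [0, 0, 0.09], [0, 0, 0.12], [0, 0, 0.14], [0, 0, 0.14], [0, 0, 0.14]], "twist": [[0, 0, 0], [0, 0, 0], [0, 0, 0], [0, 0, 0], [0, 0, 0], [0, 0, 0], [0, 0, 0]]}}

```text
clock: 27.85
tcp_pos: [593.3, 29.0, 202.8]
ee_rot: [0.999, -0.034, -0.0, -0.0]
force: [0.6, -0.4, -2.6]
width: 0.194
```

Request:
{"name": "jog_arm", "arguments": {"grip": [0.012, 0.012, 0.012, 0.012, 0.012, 0.012, 0.012, 0.012], "translation": [[-0.106, 0.251, 0], [-0.106, 0.251, 0], [-0.106, 0.251, 0], [-0.106, 0.251, 0], [-0.106, 0.251, 0], [-0.106, 0.251, 0], [-0.106, 0.251, 0], [-0.106, 0.251, 0]], "twist": [[0, 0, 0], [0, 0, 0], [0, 0, 0], [0, 0, 0], [0, 0, 0], [0, 0, 0], [0, 0, 0], [0, 0, 0]]}}

```text
clock: 28.65
tcp_pos: [486.8, 279.5, 201.7]
ee_rot: [0.999, -0.034, -0.001, 0.001]
force: [-0.3, -0.4, -2.1]
width: 0.199
```

Request:
{"name": "jog_arm", "arguments": {"grip": [0.012, 0.012, 0.012, 0.012, 0.012, 0.012, 0.012, 0.012], "translation": [[0, 0, -0.02], [0, 0, -0.06], [0, 0, -0.1], [0, 0, -0.12], [0, 0, -0.13], [0, 0, -0.134], [0, 0, -0.135], [0, 0, -0.135]], "twist": [[0, 0, 0], [0, 0, 0], [0, 0, 0], [0, 0, 0], [0, 0, 0], [0, 0, 0], [0, 0, 0], [0, 0, 0]]}}

```text
clock: 29.45
tcp_pos: [488.5, 279.9, 69.3]
ee_rot: [0.999, -0.035, 0.001, -0.001]
force: [-0.6, -0.1, -2.2]
width: 0.197
```

Request:
{"name": "jog_arm", "arguments": {"grip": [0.012, 0.012], "translation": [[0, 0, 0], [0, 0, 0]], "twist": [[0, 0, 0], [0, 0, 0]]}}

```text
clock: 29.65
tcp_pos: [488.1, 280.2, 69.2]
ee_rot: [0.999, -0.034, 0.001, -0.001]
force: [0.2, 0.6, -2.0]
width: 0.194
```

Request:
{"name": "jog_arm", "arguments": {"grip": [0.012, 0.012, 0.012, 0.012], "translation": [[0, 0, -0.0015], [0, 0, -0.003], [0, 0, -0.003], [0, 0, -0.003]], "twist": [[0, 0, 0], [0, 0, 0], [0, 0, 0], [0, 0, 0]]}}

```text
clock: 30.05
tcp_pos: [487.9, 280.3, 66.4]
ee_rot: [0.999, -0.034, 0.0, -0.001]
force: [-2.8, -0.2, 8.4]
width: 0.196
```

Request:
{"name": "jog_arm", "arguments": {"grip": [0.05, 0.05, 0.05, 0.05, 0.05, 0.05, 0.05, 0.05], "translation": [[0, 0, 0], [0, 0, 0], [0, 0, 0], [0, 0, 0], [0, 0, 0.03], [0, 0, 0.06], [0, 0, 0.06], [0, 0, 0.06]], "twist": [[0, 0, 0], [0, 0, 0], [0, 0, 0], [0, 0, 0], [0, 0, 0], [0, 0, 0], [0, 0, 0], [0, 0, 0]]}}

```text
clock: 30.85
tcp_pos: [487.9, 280.2, 125.8]
ee_rot: [0.999, -0.034, 0.001, -0.001]
force: [-0.4, -0.4, 0.1]
width: 0.587
```

Request:
{"name": "jog_arm", "arguments": {"grip": [0.05, 0.05, 0.05, 0.05, 0.05, 0.05, 0.05], "translation": [[0, 0, 0.05], [0, 0, 0.1], [0.047, -0.05, 0.127], [0.047, -0.05, 0.127], [0.047, -0.05, 0.127], [0.047, -0.05, 0.127], [0.047, -0.05, 0.127]], "twist": [[0, 0, 0], [0, 0, 0], [0, 0, 0], [0, 0, 0], [0, 0, 0], [0, 0, 0], [0, 0, 0]]}}

```text
clock: 31.55
tcp_pos: [533.4, 230.7, 250.8]
ee_rot: [0.999, -0.034, -0.001, 0.0]
force: [0.3, 0.6, -0.1]
width: 0.589
```

```bash
python3 snap.py wrist w21; python3 snap.py side s21; python3 - <<'E'
from h import *
f=pickle.load(open('pics/w21.pkl','rb'))
for q in((488,280),(485,214)): print(knob(f,q,80,95))
g=pickle.load(open('pics/s21.pkl','rb'));P,m=cloud(g)
k=m&(P[...,2]>99)&(P[...,2]<109)&(np.hypot(P[...,0]-557,P[...,1]+230.4)<40)
print("rim side",k.sum(),cv2.minEnclosingCircle(P[k][:,:2].astype(np.float32)))
crop(f,230,100,430,280,4,"pics/c21.png")
E
```

```text
31.6 [533.43 230.86 250.97] [-0.9 -0.2 -0.9] 0.581
31.65 [533.58 230.84 251.2 ] [0.3 0.1 0. ] 0.585
(array([487.7, 280.3]), 9.5, array([488.1, 280.5,  85.2]), 378, np.float64(85.4))
(array([484.7, 213.8]), 9.4, array([485.3, 214.4,  85.1]), 324, np.float64(85.4))
rim side 138 ((559.6469116210938, -228.83396911621094), 29.57248878479004)
```

View pics/c21.png

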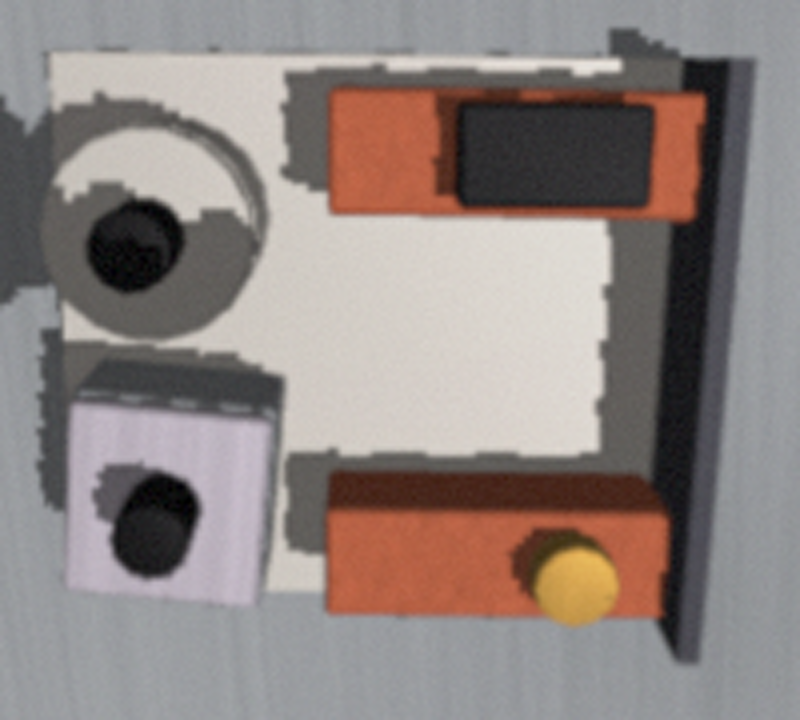

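View pics/s21.png

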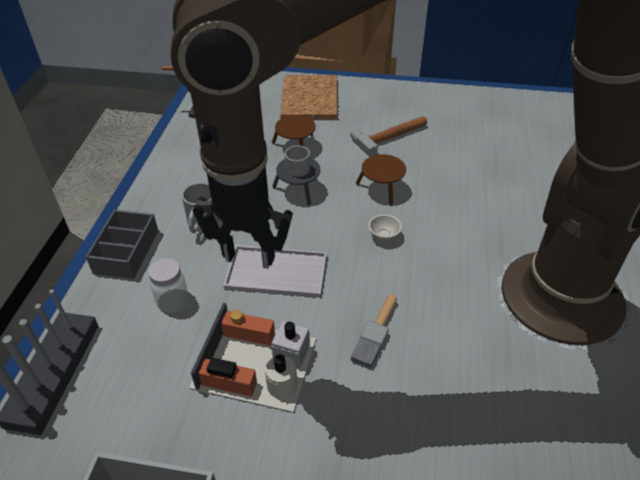

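The tin and pot knobs are within about 0.5 mm of their first wrist-camera readings. The cup stands on the dark tripod at (297,163), the charcoal and weight are unmoved, and the robot is clear of everything. Handing in.

```bash
python3 -c "
from bench import workorder
print(workorder.sign_off())"
```

```text
the job is handed in; nothing more can be done
None
```

The job is done in the order asked and was handed in at about 31.7 s. I moved the pot and tin to the tray, set the cup on the dark tripod, then put the tin and pot back in the hearth.

**Last checks:**
- **Pot and tin:** both stand upright. Their knobs are at (487.7, 280.3) and (484.7, 213.8) mm, against (487.9, 280.4) and (485.1, 213.7) mm at the start, so within about 0.5 mm.
- **Cup:** it stands upright on the plate. The wrist camera put its rim centre about 0.7 mm from the plate's centre, and the rim was at the right height. In the last look the side camera read (559.6, -228.8) mm, about 3 mm from the plate's centre. That camera had also read the plate itself about 3 mm off in the same direction.
- **Charcoal and weight:** both are still on their bricks.
- **Forces:** the highest force I saw was about 8 N. The gripper was clear of everything at hand-in.

**Disagreement:** the top and side cameras differed from the wrist camera by about 4 mm in y. I used the wrist camera, because after the first placing it matched the commanded position to 0.2 mm. No check failed.

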